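# Sort the last vegetables into their baskets

### The arm

A 6-joint arm with a two-finger parallel gripper is mounted at the origin on the work surface. World frame = base frame: x ahead of the robot, y to its left, z up, the work surface at z = 0. Lengths are in m, angles in rad, forces in N, time in s.
With the tool pointing down it reaches from about 0.3 to 0.875 m from the base axis. Payload 6.4 kg.
Tool frame: the origin (TCP) lies midway between the tips of the shut fingers; the grasp point (between the pads) lies ctrl.grip_depth behind it (ctrl.grip_depth is the distance from the TCP to the grasp point, in m); x points along the fingers, y is the direction in which the jaws open and shut, and the axes are right-handed (so a half turn about x gives the same grasp; the last joint's range is limited). The gripper opens to 85 mm and grips with 20 to 120 N. Pads are 22 mm wide; open, the fingers measure 114 mm over their backs; the gripper's body (76 mm by 85 mm) begins 54 mm behind the grasp point. The pads swing forward as they close: fully open they stand 13 mm farther back than shut.
Start: joints at [-1.344, 0.181, 1.607, -0, 1.354, -0.206], TCP at [0.241, -0.522, 0.194] pointing down, gripper open.
Joint ranges: [-2.99, 2.99], [-0.89, 2.07], [0.3, 2.58], [-1.14, 4.28], [0, 2.63], [-3.12, 3.12]. Speed limits (rad/s): [2.57, 2.57, 3.01, 3.14, 3.14, 3.14].

### API

Orientations are given as a unit quaternion [w, x, y, z].
In Python, from bench import ctrl gives the robot as it stands.
- The arm moves only by the shell command python3 -m creep 'ROWS'. ROWS is text: rows parted by semicolons, each of 7 numbers parted by spaces: the opening, from 0 (shut) to 1 (fully open), then the shift along the tool's x, y, z in cm, then the turn, a rotation vector about the tool's x, y, z in rad. In form: claw x y z ax ay az; .... A call has 1 to 10 rows; each row shifts and turns the pose as measured when the row begins, along the tool's axes as they then stand; what a row does not reach is not made up. A row lasts 1/8 s, in which the tool goes at most 62.5 mm and 10.7 degrees, less where a joint would pass 70% of its speed; a pose out of reach is approached as far as the arm can. A call with a gripper value outside its range is refused whole. The fingers move at their own pace and stop on an object; the grip force is fixed at half the most. Time passes only in rows, so rows that do not move let the fingers close. It gives the time, the measured TCP pose, the force and the opening at its end, in the units of the state.
- ctrl.get_obs(): the state, without advancing time (a new reading comes with each control period).
- ctrl.camera(name): name is "side" or "top"; returns (picture, depth): 420x560x3 uint8, blue, green, red; 420x560 float32, m along the optical axis (not along the pixel's ray), 0 where there is no reading.
- ctrl.calibration(name): a dict with "mtx" (3x3 intrinsics, pixels), "R" (3x3) and "t" (3): a world point X has camera coordinates R X + t. Camera axes: x right, y down, z forward; pixel columns grow to the right and rows downward; lengths in m; the calibration is good to about 2 mm. A picture is of the moment at which its call begins. calibration takes no time and is no camera call.
- ctrl.hand_in(): hands the job in, once; it reports no verdict.
Trained networks look in the newest picture that a camera, given by its name, has taken for a name from the list of things; names that differ only in an ending like _2 or _b are one class to them, and where a whole thing is asked for, a point or a joint stands for the part that bears it (a point fixed in the world has none). Each returns a list of dicts, best first, with "confidence" (0 to 1); they miss things now and then, are a little off and sometimes report something else, mostly with a low value. They report only what shows in the picture. A call takes as long as a camera call.
- ctrl.find_in(query, camera): "rect" ([left, top, right, bottom] in pixels, round what is visible of it).
The state is a dict: "time_s": time; "q": joint angles; "dq": joint speeds; "joint_efforts": joint torques, N m; "eef_pos": TCP position; "eef_rot": TCP orientation; "wrist_force": force on the tool from outside, world axes, zero at the start; "torque": the same for the moment, N m; "opening": opening from 0.0 (shut) to 1.0 (fully open).
Only numpy, scipy, OpenCV 4.12 (cv2) and the standard library are available. Lean on these libraries where they do the work, as an engineer would, in place of code of your own. Each camera call takes 0.05 s, during which the arm holds its last target.

### The job

Clear the packing bench: lay both cucumbers flat and side by side on the floor of the large undivided basket, stand the two bell peppers upright in the divided basket, one in each half, and lay the bitter gourd flat in the small shallow basket. Leave the glass jar where it stands.

Things in the scene. Friction and masses are not known exactly. Their poses are not given: they have to be found in the camera images.
- cucumber_1: Green cucumber lying on the bench, a slim bar 135 long (x axis) and 32 across, ends rounded (the straight part, 75 long, is in the middle), about 90 g; eight flattish sides so it does not roll off. Origin at its very centre, 16 mm above the bench. Grip across y. The two cucumbers are alike.
- cucumber_2: Green cucumber lying on the bench, a slim bar 135 long (x axis) and 32 across, ends rounded (the straight part, 75 long, is in the middle), about 90 g; eight flattish sides so it does not roll off. Origin at its very centre, 16 mm above the bench. Grip across y. The two cucumbers are alike.
- pepper_1: Green bell pepper standing upright, squat, four-lobed: 56 wide in x and in y (66 across the diagonal), 50 high plus a thin upright stem 12 high and 10 across; about 130 g. Origin at the centre of the body, 25 mm above its foot; z up through the stem. Widest 20 to 37 mm above its foot; grip it there across x or across y. The two peppers are alike.
- pepper_2: Green bell pepper standing upright, squat, four-lobed: 56 wide in x and in y (66 across the diagonal), 50 high plus a thin upright stem 12 high and 10 across; about 130 g. Origin at the centre of the body, 25 mm above its foot; z up through the stem. Widest 20 to 37 mm above its foot; grip it there across x or across y. The two peppers are alike.
- gourd: Bitter gourd, paler green and warty, shorter and fatter than a cucumber: 105 long (x axis), 44 across in the middle, pointed ends, about 160 g, lying on the bench. Origin at its very centre, 22 mm above the bench. Grip across y at the middle.
- open_basket: Bright orange-yellow plastic basket fixed to the bench, walls 40 high and 4 thick, floor 4 thick (its top 4 mm above the origin). Origin at the centre of its underside, on the bench; z up. Large and undivided, for cucumbers: 178 (x) by 153 (y) outside, 170 by 145 inside.
- divided_basket: Bright orange-yellow plastic basket fixed to the bench, walls 40 high and 4 thick, floor 4 thick (its top 4 mm above the origin). Origin at the centre of its underside, on the bench; z up. Same outside size, 178 (x) by 153 (y), with one cross wall 4 thick and as high as the sides in the middle (at x = 0), for peppers: each half is 83 (x) by 145 (y) inside, its middle 43.5 from the origin along +x or -x.
- small_basket: Bright orange-yellow plastic basket fixed to the bench, walls 26 high and 4 thick, floor 4 thick (its top 4 mm above the origin). Origin at the centre of its underside, on the bench; z up. Smaller, shallower and undivided, for the gourd: 143 (x) by 123 (y) outside, 135 by 115 inside.
- jar: Closed glass jar with a brass lid, 56 across, 75 high, loose and upright, beside or between the baskets; not to be moved. Origin at the centre of its underside. Other clutter near the vegetables and baskets (a tape roll, notepad, snips) is under 30 mm high; taller things stand only at the table's far edge and sides.

How it is judged:
By the outcome, as a careful person would: the job done as asked, in the order asked, and still so for the second after the job is handed in, with the robot touching nothing.
It also fails if it takes over 128 s, if anything falls off the work surface, if the arm or the gripper's body presses on something with over 40 N, if the wrist force passes 120 N, or if a joint passes its speed limit or range.

## Working session

There is one attempt and no reset: what is moved stays moved. The work goes in short steps, Python scripts to look and compute and a shell command to move; the robot and the scene stay as the last step left them, time stands still between calls to the robot, and variables do not carry over. Pictures are saved under pics/ and viewed, and the job is handed in when it is done.

```bash
ls; mkdir -p pics; cat > h.py <<'E'
import numpy as np,cv2,pickle
from bench import ctrl
def save(n,tag):
    p,d=ctrl.camera(n); cv2.imwrite(f'pics/{tag}.png',p); np.save(f'pics/{tag}.npy',d); return p,d
def world(n,d):
    c=ctrl.calibration(n);K=np.array(c['mtx']);R=np.array(c['R']);t=np.array(c['t'])
    v,u=np.mgrid[:d.shape[0],:d.shape[1]]
    X=np.stack([(u-K[0,2])/K[0,0]*d,(v-K[1,2])/K[1,1]*d,d],-1)
    return (X-t)@R
E
python3 - <<'E'
from h import *
for n in('top','side'):
    p,d=save(n,n+'0')
    for q in('cucumber_1','pepper_1','gourd','open_basket','divided_basket','small_basket','jar'):
        print(n,q,[(np.round(r['rect']).tolist(),round(r['confidence'],2)) for r in ctrl.find_in(q,n)[:4]])
o=ctrl.get_obs();print(o);print(ctrl.grip_depth)
print(ctrl.calibration('top'))
E
```

```text
pics
top cucumber_1 [([192.0, 245.0, 202.0, 299.0], 0.82), ([274.0, 225.0, 295.0, 271.0], 0.63)]
top pepper_1 [([319.0, 243.0, 345.0, 265.0], 0.74), ([230.0, 240.0, 254.0, 262.0], 0.66)]
top gourd [([365.0, 252.0, 386.0, 291.0], 0.73)]
top open_basket [([384.0, 163.0, 449.0, 238.0], 0.6)]
top divided_basket [([124.0, 164.0, 183.0, 234.0], 0.88)]
top small_basket [([274.0, 145.0, 321.0, 200.0], 0.76)]
top jar [([199.0, 145.0, 227.0, 168.0], 0.58)]
side cucumber_1 [([277.0, 230.0, 333.0, 251.0], 0.89), ([279.0, 316.0, 349.0, 346.0], 0.55)]
side pepper_1 [([312.0, 185.0, 334.0, 214.0], 0.93), ([290.0, 259.0, 313.0, 290.0], 0.91), ([132.0, 311.0, 253.0, 413.0], 0.45)]
side gourd [([328.0, 171.0, 367.0, 187.0], 0.85)]
side open_basket [([248.0, 115.0, 326.0, 169.0], 0.89)]
side divided_basket [([131.0, 315.0, 255.0, 411.0], 0.87)]
side small_basket [([192.0, 190.0, 262.0, 242.0], 0.92), ([278.0, 317.0, 351.0, 343.0], 0.42)]
side jar [([161.0, 252.0, 190.0, 293.0], 0.78)]
{'time_s': 0.8, 'q': array([-1.34429954e+00,  1.80764848e-01,  1.60700062e+00,  1.66613334e-05,
        1.35377488e+00,
[... 232 characters left out ...]
04,
        5.51397879e-04, -2.16134993e-05]), 'eef_pos': array([ 0.24118909, -0.52200038,  0.19430794]), 'eef_rot': array([ 0.15184186,  0.69062135,  0.15180499, -0.69060947]), 'wrist_force': array([ 0.78669849,  0.00856089, -0.085129  ]), 'torque': array([-0.0254414 ,  0.03894352,  0.02335438]), 'opening': 0.9963747222112237}
0.0187
{'mtx': array([[395.61227068,   0.        , 282.50968004],
       [  0.        , 395.61227068, 216.75211546],
       [  0.        ,   0.        ,   1.        ]]), 'R': array([[-0.00412575, -0.99995533, -0.00850418],
       [-0.99814418,  0.00463466, -0.06071828],
       [ 0.06075498,  0.00823789, -0.99811872]]), 't': array([0.01100151, 0.53024568, 1.07494002])}
```

```bash
python3 - <<'E'
from h import *
p=cv2.imread('pics/top0.png'); cv2.imwrite('pics/top0b.png',cv2.resize(p[120:320,100:470],None,fx=2.16,fy=2.16,interpolation=cv2.INTER_CUBIC))
p=cv2.imread('pics/side0.png'); cv2.imwrite('pics/side0b.png',cv2.resize(p,None,fx=1.4,fy=1.4))
E
```

```text
(no output)
```

View pics/top0b.png

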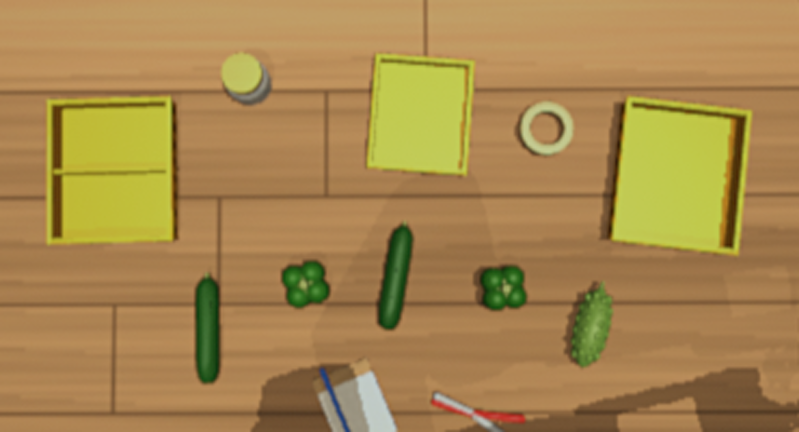

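View pics/side0b.png

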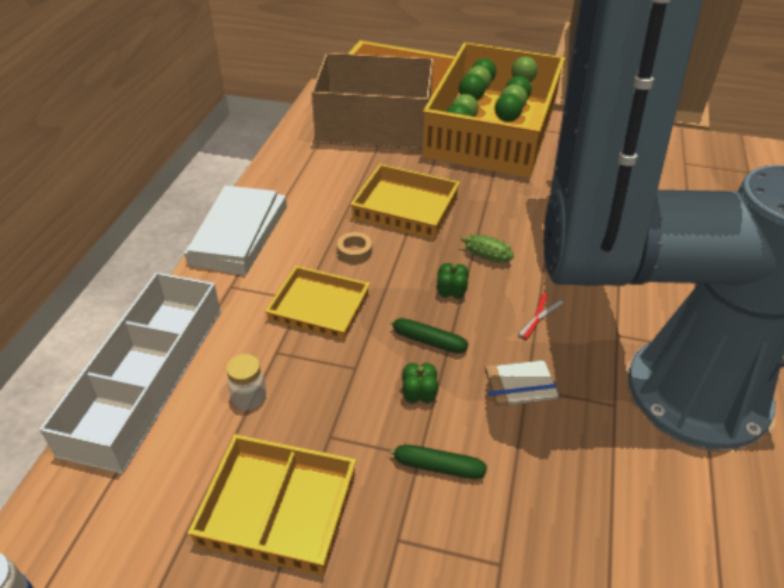

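The top crop shows the two cucumbers at about (207,328) and (395,276), the peppers at (305,284) and (503,287), and the gourd at (590,325). The divided basket is at left (110,170), the small one in the middle (420,113) and the open one at right (680,175). The jar is at (243,75). The networks agree with this, apart from some weak side-view extras. Next I'll measure the poses.

```bash
cat > meas.py <<'E'
from h import *
def blobs(p,W,zmin=0.006,zmax=0.09):
    hsv=cv2.cvtColor(p,cv2.COLOR_BGR2HSV)
    g=cv2.inRange(hsv,(33,60,20),(90,255,255))
    n,l,s,c=cv2.connectedComponentsWithStats(g)
    out=[]
    for i in range(1,n):
        if s[i,4]<120: continue
        m=(l==i); P=W[m]; P=P[np.isfinite(P).all(1)&(P[:,2]>zmin)&(P[:,2]<zmax)]
        if len(P)<60: continue
        r=cv2.minAreaRect((P[:,:2]*1000).astype(np.float32)); 
        ce=P[:,:2].mean(0); w,v=np.linalg.eigh(np.cov((P[:,:2]-ce).T)); a=np.degrees(np.arctan2(v[1,1],v[0,1]))
        out.append((s[i,:4].tolist(),np.round(ce,4),np.round(np.array(r[0]),1),np.round(r[1],1),round(r[2],1),'pca',round((a+90)%180-90,1),'zmax',round(np.percentile(P[:,2],98),4)))
    return out
def baskets(p,W):
    hsv=cv2.cvtColor(p,cv2.COLOR_BGR2HSV)
    g=cv2.inRange(hsv,(20,120,60),(32,255,255))
    n,l,s,c=cv2.connectedComponentsWithStats(g)
    for i in range(1,n):
        if s[i,4]<400: continue
        P=W[l==i]; z=P[:,2]; 
        for nm,Q in(('all',P[z<.06]),('rim',P[(z>.018)&(z<.06)])):
            if len(Q)<20: continue
            r=cv2.minAreaRect((Q[:,:2]*1000).astype(np.float32)); print('B',s[i,:4].tolist(),nm,np.round(r[0],1),np.round(r[1],1),round(r[2],1),np.round(np.percentile(Q[:,2],[2,50,98]),3))
E
python3 - <<'E'
from meas import *
p=cv2.imread('pics/top0.png');W=world('top',np.load('pics/top0.npy'))
for b in blobs(p,W): print(*b)
baskets(p,W)
j=W[145:168,199:227].reshape(-1,3);j=j[(j[:,2]>.065)&(j[:,2]<.1)];print('jar',j.mean(0),len(j),np.ptp(j,0))
print('table z',np.median(W[240:300,260:270,2]),np.median(W[210:230,330:370,2]))
E
```

```text
[274, 168, 39, 31] [ 0.6159 -0.0366] [623.8 -22.9] [96.4 79.2] 84.8 pca -75.5 zmax 0.0279
[8, 181, 84, 93] [0.5046 0.579 ] [476.4 593.9] [125.9 255.5] 66.5 pca -11.6 zmax 0.0888
[508, 211, 47, 25] [ 0.5004 -0.6334] [ 507.3 -620.9] [100.9  56.1] 84.1 pca 16.5 zmax 0.0899
[276, 224, 15, 48] [0.4447 0.0084] [446.2   8.5] [ 27.7 129.7] 80.7 pca -9.6 zmax 0.035
[231, 241, 21, 21] [0.4371 0.1194] [437.2 120.4] [50.6 51.1] 13.5 pca 59.4 zmax 0.0612
[323, 243, 21, 20] [ 0.432  -0.1244] [ 432.2 -125.8] [49.5 51.1] 6.3 pca -81.4 zmax 0.0614
[191, 247, 10, 50] [0.3799 0.2446] [381.9 245.9] [132.3  25.7] 0.6 pca 0.9 zmax 0.0353
[365, 252, 18, 38] [ 0.3825 -0.2345] [ 383.4 -236.1] [ 41.6 102.5] 71.5 pca -15.1 zmax 0.0459
B [269, 144, 51, 58] all [656.7 -25.3] [133.8 155.6] 85.3 [-0.001  0.005  0.029]
B [269, 144, 51, 58] rim [653.1 -24.6] [128.  148.3] 85.5 [0.02  0.026 0.03 ]
B [121, 164, 60, 70] all [585.8 376.9] [193.5 176.8] 1.0 [-0.     0.005  0.043]
B [121, 164, 60, 70] rim [581.8 367.4] [183.4 157.9] 1.0 [0.02  0.039 0.045]
B [382, 164, 67, 75] all [ 575.7 -359. ] [175.9 193.7] 82.9 [-0.     0.005  0.042]
B [382, 164, 67, 75] rim [ 571.5 -350.5] [159.9 183.5] 82.8 [0.021 0.039 0.044]
B [501, 192, 59, 109] all [ 446.7 -665.4] [183.9 291.6] 88.2 [0.001 0.006 0.022]
B [501, 192, 59, 109] rim [ 456.4 -652.8] [151.5 267.3] 89.6 [0.019 0.03  0.055]
jar [0.69479659 0.19485328 0.07508594] 283 [0.04696002 0.04948477 0.0156695 ]
table z 0.0010038278921765795 0.0004627700781029636
```

```bash
cat > go.py <<'E'
import sys
from h import *
from scipy.spatial.transform import Rotation as Ro
o=ctrl.get_obs();q=o['eef_rot'];R=Ro.from_quat([q[1],q[2],q[3],q[0]]).as_matrix()
print('t',round(o['time_s'],2),'pos',np.round(o['eef_pos']*1000,1),'toolx',np.round(R[:,0],3),'yaw_y',round(np.degrees(np.arctan2(R[1,1],R[0,1])),1),'open',round(o['opening'],3),'F',np.round(o['wrist_force'],1),'q',np.round(o['q'],2))
if len(sys.argv)>3:
    T=np.array(list(map(float,sys.argv[1:4])))/1000   # mm
    s=(T-o['eef_pos'])
    if len(sys.argv)>4:
        yaw=np.radians(float(sys.argv[4])); y=np.array([np.cos(yaw),np.sin(yaw),0])
        if y@R[:,1]<0: y=-y
        x=np.array([0,0,-1.]);D=np.stack([x,y,np.cross(x,y)],1)
        rv=Ro.from_matrix(R.T@D).as_rotvec(); print('turn',np.round(rv,3)); print('shift cm after turn',np.round(D.T@s*100,2))
    print('shift cm now',np.round(R.T@s*100,2),'dist',round(np.linalg.norm(s)*100,1))
E
# cuc_2 centre (446.2,8.5) axis -9.5 -> jaws at 80.5
python3 go.py 446 8.5 110 80.5
python3 - <<'E'
import cv2
p=cv2.imread('pics/top0.png')
a=cv2.resize(p[232:272,220:264],(390,360),interpolation=cv2.INTER_CUBIC);b=cv2.resize(p[232:272,312:356],(390,360),interpolation=cv2.INTER_CUBIC)
cv2.imwrite('pics/pep.png',cv2.hconcat([a,b]))
E
```

```text
t 0.8 pos [ 241.2 -522.   194.3] toolx [ 0. -0. -1.] yaw_y -65.2 open 0.996 F [ 0.8  0.  -0.1] q [-1.34  0.18  1.61  0.    1.35 -0.21]
turn [ 0.599 -0.    -0.   ]
shift cm after turn [  8.43 -55.7  -11.44]
shift cm now [  8.43 -39.57 -40.84] dist 57.5
```

View pics/pep.png

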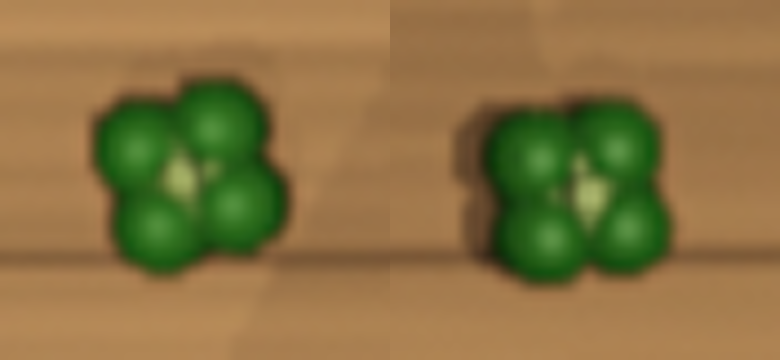

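The zoom shows the lobes clearly: the left pepper is turned about +15° and the right one about +6°, matching the rectangle fits. I'll go for the middle cucumber first.

```bash
python3 -m creep '1 0 0 0 0.15 0 0;1 0 0 0 0.15 0 0;1 0 0 0 0.15 0 0;1 0 0 0 0.15 0 0;1 0.5 -4.5 -0.9 0 0 0;1 0.5 -4.5 -0.9 0 0 0;1 0.5 -4.5 -0.9 0 0 0;1 0.5 -4.5 -0.9 0 0 0;1 0.5 -4.5 -0.9 0 0 0;1 0.5 -4.5 -0.9 0 0 0'; python3 go.py 446 8.5 110 80.5
```

```text
time_s: 2.05
eef_pos: [0.3466, -0.2634, 0.164]
eef_rot: [-0.067, 0.705, -0.07, -0.703]
wrist_force: [1.2, -0.1, 0.2]
opening: 1.001
t 2.05 pos [ 346.6 -263.4  164. ] toolx [ 0.002 -0.004 -1.   ] yaw_y -101.1 open 1.001 F [ 1.2 -0.1  0.2] q [-0.92 -0.12  1.98 -0.    1.28  0.84]
turn [-0.028 -0.003 -0.003]
shift cm after turn [  5.4  -28.45  -5.32]
shift cm now [  5.32 -28.61  -4.51] dist 29.4
```

```bash
python3 -m creep '1 0.8 -4.7 -0.8 -0.03 0 0;1 0.8 -4.7 -0.85 0 0 0;1 0.8 -4.7 -0.85 0 0 0;1 0.8 -4.7 -0.85 0 0 0;1 0.8 -4.7 -0.85 0 0 0;1 0.8 -4.7 -0.85 0 0 0;1 0 0 0 0 0 0'; python3 go.py 446 8.5 50 80.5
```

```text
time_s: 2.92
eef_pos: [0.4476, 0.0168, 0.1155]
eef_rot: [-0.054, 0.708, -0.058, -0.702]
wrist_force: [-0.5, -0.7, -0.2]
opening: 1.001
t 2.92 pos [447.6  16.8 115.5] toolx [ 0.008 -0.007 -1.   ] yaw_y -99.1 open 1.001 F [-0.5 -0.7 -0.2] q [-0.22 -0.02  2.   -0.01  1.16  1.51]
turn [ 0.006 -0.009 -0.005]
shift cm after turn [6.55 0.84 0.02]
shift cm now [6.55 0.81 0.09] dist 6.6
```

```bash
python3 -m creep '1 3.3 0.4 0.05 0 -0.009 -0.005;1 3.3 0.4 0.05 0 0 0;1 0 0 0 0 0 0'; python3 go.py 446 8.5 5 80.5
```

```text
time_s: 3.3
eef_pos: [0.4469, 0.0074, 0.0496]
eef_rot: [-0.055, 0.706, -0.056, -0.704]
wrist_force: [-0.6, 0.8, -0.1]
opening: 1.005
t 3.3 pos [446.9   7.4  49.6] toolx [ 0.003 -0.002 -1.   ] yaw_y -99.0 open 1.005 F [-0.6  0.8 -0.1] q [-0.25  0.09  2.04 -0.    1.01  1.48]
turn [ 0.008 -0.003 -0.001]
shift cm after turn [ 4.46 -0.09  0.1 ]
shift cm now [ 4.46 -0.1   0.12] dist 4.5
```

```bash
python3 -m creep '1 2.2 -0.05 0.1 0 0 0;1 1.8 -0.05 0 0 0 0;1 0.4 0 0 0 0 0;0.2 0 0 0 0 0 0;0.2 0 0 0 0 0 0;0.2 0 0 0 0 0 0;0.2 0 0 0 0 0 0;0.2 0 0 0 0 0 0'; python3 go.py 446 8.5 120 80.5
```

```text
time_s: 4.3
eef_pos: [0.4527, 0.0048, 0.0129]
eef_rot: [-0.055, 0.71, -0.058, -0.7]
wrist_force: [-0.1, 0.0, 0.4]
opening: 0.203
t 4.3 pos [452.7   4.8  12.9] toolx [ 0.015 -0.005 -1.   ] yaw_y -99.2 open 0.203 F [-0.1  0.   0.4] q [-0.25  0.16  2.05 -0.    0.91  1.48]
turn [ 0.005 -0.015 -0.003]
shift cm after turn [-10.71  -0.26   0.72]
shift cm now [-10.72  -0.23   0.56] dist 10.7
```

```bash
python3 - <<'E'
from meas import *
p,d=save('side','s1'); cv2.imwrite('pics/s1b.png',cv2.resize(p[150:400,200:450],None,fx=2.4,fy=2.4))
p,d=save('top','t1'); cv2.imwrite('pics/t1b.png',cv2.resize(p[200:300,230:330],None,fx=5,fy=5))
for b in blobs(p,world('top',d)): print(*b)
E
```

```text
[8, 181, 84, 93] [0.505  0.5786] [477.  594.4] [127.4 256.1] 66.9 pca -10.9 zmax 0.0885
[508, 211, 47, 25] [ 0.5005 -0.634 ] [ 499.1 -609.8] [56.9 85. ] 8.6 pca -5.8 zmax 0.0897
[231, 241, 16, 21] [0.4386 0.1272] [438.3 128.9] [37.4 56.6] 82.5 pca -14.8 zmax 0.063
[323, 243, 21, 20] [ 0.4319 -0.1244] [ 432.3 -126. ] [49.2 51.3] 6.3 pca 69.4 zmax 0.0594
[191, 247, 10, 50] [0.3802 0.2446] [381.9 245.3] [132.5  25. ] 0.9 pca 0.9 zmax 0.035
[365, 252, 18, 38] [ 0.3825 -0.2346] [ 383.1 -236.5] [ 41.5 102.9] 75.0 pca -15.2 zmax 0.0458
```

View pics/s1b.png

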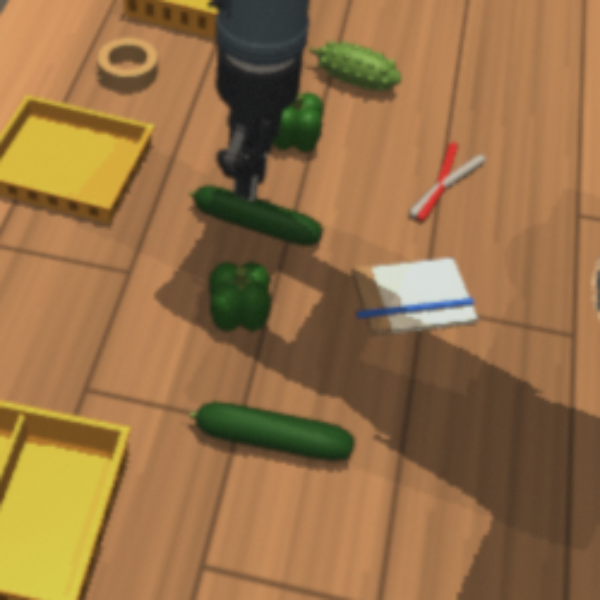

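View pics/t1b.png

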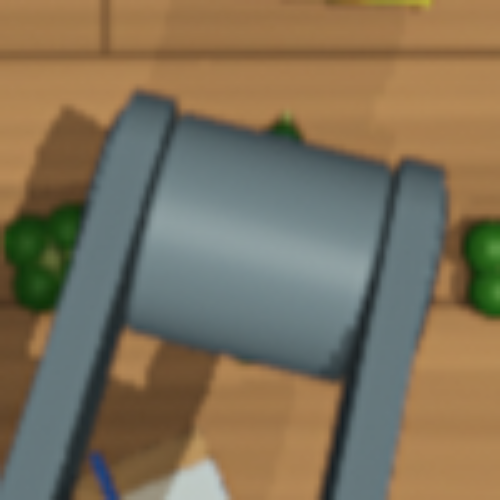

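The gripper sits at TCP z 13, too high. The fingers closed on the cucumber's top facets, and the cucumber itself hasn't moved: it spans (195,190)-(320,240) in the side crop. I'll reopen and check how well the height tracks.

```bash
python3 -m creep '1 -1 0 0 0 0 0;1 -1 0 0 0 -0.015 0;1 0 0 0 0 0 0;1 0 0 0 0 0 0;1 0 0 0 0 0 0;1 0 0 0 0 0 0'; python3 go.py 446 8.5 3 80.5
python3 - <<'E'
from meas import *
p,d=save('side','s2'); cv2.imwrite('pics/s2b.png',cv2.resize(p[190:290,250:350],None,fx=6,fy=6,interpolation=cv2.INTER_CUBIC))
E
```

```text
time_s: 5.15
eef_pos: [0.4517, 0.0051, 0.0338]
eef_rot: [0.056, -0.704, 0.058, 0.705]
wrist_force: [-0.1, 0.7, -0.5]
opening: 1.004
t 5.15 pos [451.7   5.1  33.8] toolx [-0.001 -0.003 -1.   ] yaw_y -99.2 open 1.004 F [-0.1  0.7 -0.5] q [-0.25  0.13  2.03 -0.    0.98  1.48]
turn [ 0.005  0.001 -0.003]
shift cm after turn [ 3.08 -0.24  0.62]
shift cm now [ 3.08 -0.25  0.61] dist 3.2
```

View pics/s2b.png

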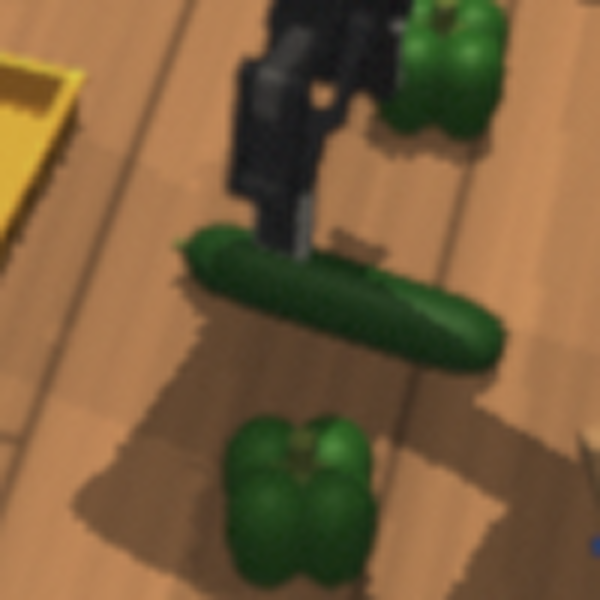

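The side crop shows the cucumber still in place, running (190,250)-(500,350), with the open finger above it at (285,230). Going lower, and checking before I close.

```bash
python3 -m creep '1 1.5 -0.1 0.3 0 0 0;1 1.5 -0.1 0.2 0 0 0;1 0 0 0 0 0 0;1 0 0 0 0 0 0'; python3 go.py 446 8.5 2 80.5
```

```text
time_s: 5.7
eef_pos: [0.4454, 0.0083, 0.0007]
eef_rot: [0.056, -0.704, 0.058, 0.706]
wrist_force: [0.1, -0.2, 0.1]
opening: 0.998
t 5.7 pos [445.4   8.3   0.7] toolx [-0.004 -0.002 -1.   ] yaw_y -99.2 open 0.998 F [ 0.1 -0.2  0.1] q [-0.25  0.19  2.06 -0.    0.9   1.49]
turn [ 0.005  0.003 -0.003]
shift cm after turn [-0.13 -0.03 -0.06]
shift cm now [-0.13 -0.03 -0.06] dist 0.1
```

```bash
python3 -m creep '0 0 0 0 0 0 0;0 0 0 0 0 0 0;0 0 0 0 0 0 0'; python3 go.py 446 8.5 2 80.5;  python3 -m creep '0 0 0 0 0 0 0;0 0 0 0 0 0 0'; python3 go.py 446 8.5 120 80.5
```

```text
time_s: 6.08
eef_pos: [0.4462, 0.0081, 0.0015]
eef_rot: [0.056, -0.704, 0.058, 0.705]
wrist_force: [-0.3, 1.6, -0.3]
opening: 0.379
t 6.08 pos [446.2   8.1   1.5] toolx [-0.002 -0.002 -1.   ] yaw_y -99.2 open 0.379 F [-0.3  1.6 -0.3] q [-0.25  0.19  2.05 -0.    0.9   1.49]
turn [ 0.005  0.002 -0.003]
shift cm after turn [-0.05 -0.03  0.02]
shift cm now [-0.05 -0.03  0.02] dist 0.1
time_s: 6.32
eef_pos: [0.4465, 0.0081, 0.0018]
eef_rot: [0.056, -0.704, 0.058, 0.705]
wrist_force: [1.2, 0.2, -0.1]
opening: -0.004
t 6.33 pos [446.5   8.1   1.8] toolx [-0.001 -0.003 -1.   ] yaw_y -99.2 open -0.004 F [ 1.2  0.2 -0.1] q [-0.25  0.19  2.05 -0.    0.9   1.49]
turn [ 0.005  0.001 -0.003]
shift cm after turn [-11.82  -0.03   0.06]
shift cm now [-11.82  -0.     0.07] dist 11.8
```

```bash
python3 - <<'E'
from meas import *
p,d=save('side','s3'); cv2.imwrite('pics/s3b.png',cv2.resize(p[150:290,220:360],None,fx=4.28,fy=4.28,interpolation=cv2.INTER_CUBIC))
W=world('side',d)
c=ctrl.calibration('side');
def pr(X):
    x=np.array(c['R'])@X+c['t'];k=np.array(c['mtx'])@x;return k[:2]/k[2]
print('tcp px',pr(ctrl.get_obs()['eef_pos']),pr(np.array([.4462,.0085,.016])),np.linalg.inv(c['R'])@-np.array(c['t']))
for b in blobs(p,W): print(*b)
E
```

```text
tcp px [304.42118059 242.90719067] [304.77426423 239.01292319] [0.31476749 0.80734651 0.88399082]
[331, 168, 36, 20] [ 0.3781 -0.2265] [ 380.5 -232.9] [42.  99.4] 83.0 pca -12.7 zmax 0.0435
[316, 189, 18, 24] [ 0.4184 -0.1116] [ 417.  -119.1] [55.9 33.4] 71.3 pca 69.1 zmax 0.0503
[281, 228, 53, 24] [0.4392 0.0167] [442.1  12.5] [ 29.6 131.2] 78.2 pca -9.4 zmax 0.033
[288, 260, 25, 28] [0.4323 0.1321] [433.1 124.3] [52.  52.3] 13.7 pca 59.9 zmax 0.0584
[280, 318, 67, 24] [0.3757 0.2526] [378.7 249.1] [135.8  30.9] 0.7 pca 1.2 zmax 0.0328
```

View pics/s3b.png

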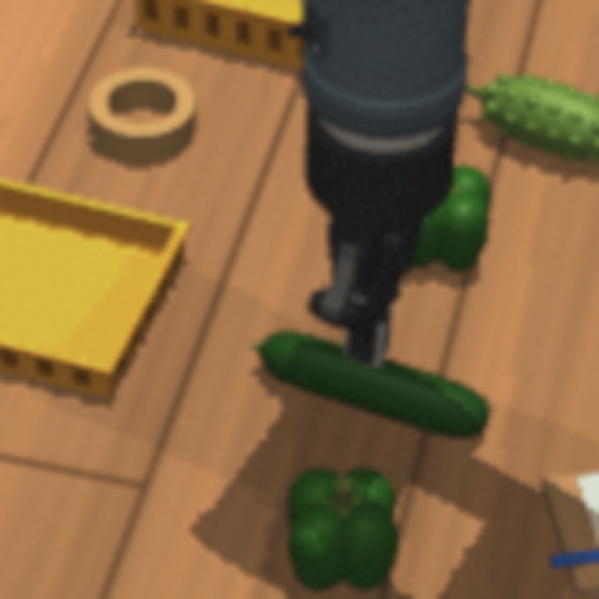

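```bash
python3 - <<'E'
from meas import *
d=np.load('pics/s3.npy');W=world('side',d);p=cv2.imread('pics/s3.png')
for v in range(222,246,2):
    print(v,[tuple((W[v,u]*1000).round().astype(int)) for u in range(300,314,3)], p[v,306])
E
```

```text
222 [(np.int64(449), np.int64(68), np.int64(130)), (np.int64(444), np.int64(60), np.int64(124)), (np.int64(443), np.int64(27), np.int64(92)), (np.int64(437), np.int64(24), np.int64(91)), (np.int64(443), np.int64(-67), np.int64(0))] [25 25 25]
224 [(np.int64(448), np.int64(70), np.int64(127)), (np.int64(443), np.int64(66), np.int64(123)), (np.int64(440), np.int64(44), np.int64(103)), (np.int64(437), np.int64(22), np.int64(82)), (np.int64(442), np.int64(-59), np.int64(1))] [22 22 21]
226 [(np.int64(450), np.int64(61), np.int64(111)), (np.int64(443), np.int64(63), np.int64(114)), (np.int64(440), np.int64(40), np.int64(92)), (np.int64(437), np.int64(17), np.int64(71)), (np.int64(441), np.int64(-56), np.int64(-3))] [28 28 27]
228 [(np.int64(458), np.int64(16), np.int64(58)), (np.int64(449), np.int64(24), np.int64(68)), (np.int64(439), np.int64(43), np.int64(89)), (np.int64(437), np.int64(16), np.int64(63)), (np.int64(439), np.int64(-48), np.int64(-1))] [28 26 26]
230 [(np.int64(458), np.int64(15), np.int64(51)), (np.int64(450), np.int64(21), np.int64(58)), (np.int64(442), np.int64(23), np
[... 1101 characters left out ...]
p.int64(20), np.int64(22)), (np.int64(448), np.int64(20), np.int64(23)), (np.int64(441), np.int64(20), np.int64(26)), (np.int64(434), np.int64(19), np.int64(27)), (np.int64(427), np.int64(19), np.int64(29))] [26 51 29]
242 [(np.int64(455), np.int64(22), np.int64(18)), (np.int64(448), np.int64(23), np.int64(20)), (np.int64(441), np.int64(22), np.int64(22)), (np.int64(434), np.int64(21), np.int64(22)), (np.int64(427), np.int64(22), np.int64(25))] [22 46 26]
244 [(np.int64(454), np.int64(25), np.int64(13)), (np.int64(447), np.int64(24), np.int64(15)), (np.int64(440), np.int64(23), np.int64(16)), (np.int64(433), np.int64(23), np.int64(18)), (np.int64(426), np.int64(23), np.int64(20))] [22 42 26]
```

The depth image puts the shut fingertips' ends at about (446, 8–23, 43) mm, while the reported TCP z is 1.8 mm. That leaves the tips roughly 40 mm higher than reported. Contact force is nil and xy agrees, so the fingers closed above the cucumber. I'll reopen, step down, and measure this offset again before relying on it.

```bash
python3 -m creep '1 0 0 0 0 0 0;1 0 0 0 0 0 0;1 0 0 0 0 0 0;1 0 0 0 0 0 0;1 0 0 0 0 0 0;1 1.3 0 0 0 0 0;1 0.7 0 0 0 0 0;1 0 0 0 0 0 0'; python3 go.py 446 8.5 -30 80.5
python3 - <<'E'
from meas import *
p,d=save('side','s4'); cv2.imwrite('pics/s4b.png',cv2.resize(p[150:290,220:360],None,fx=4.28,fy=4.28,interpolation=cv2.INTER_CUBIC))
W=world('side',d)
m=(W[...,2]>.012)&(W[...,2]<.07)&(abs(W[...,0]-.446)<.02)&(abs(W[...,1]-.06)<.02)&(p.max(2)<75)
print(m.sum())
v,u=np.where(m)
for vv in np.unique(v): 
    P=W[vv,u[v==vv]]*1000; print(vv,u[v==vv].min(),u[v==vv].max(),P.round().astype(int).tolist()[:6])
E
```

```text
time_s: 7.38
eef_pos: [0.446, 0.0081, -0.02]
eef_rot: [0.056, -0.704, 0.058, 0.705]
wrist_force: [0.6, -0.6, 0.7]
opening: 1.001
t 7.38 pos [446.    8.1 -20. ] toolx [-0.002 -0.002 -1.   ] yaw_y -99.2 open 1.001 F [ 0.6 -0.6  0.7] q [-0.25  0.23  2.06 -0.    0.85  1.49]
turn [ 0.005  0.002 -0.003]
shift cm after turn [ 1.   -0.04  0.01]
shift cm now [ 1.   -0.04  0.  ] dist 1.0
51
240 303 303 [[442, 55, 62]]
241 301 303 [[446, 61, 64], [443, 53, 57]]
242 301 303 [[446, 60, 60], [443, 52, 53]]
243 294 303 [[461, 63, 56], [447, 63, 59], [446, 59, 56], [442, 53, 51]]
244 294 301 [[461, 63, 52], [459, 63, 53], [456, 67, 58], [454, 65, 57], [448, 57, 50], [446, 58, 52]]
245 294 301 [[461, 63, 49], [459, 62, 49], [456, 65, 52], [454, 64, 52], [452, 63, 52], [449, 67, 56]]
246 294 300 [[461, 63, 46], [458, 63, 46], [456, 63, 47], [453, 67, 52], [451, 67, 53], [449, 64, 50]]
247 294 301 [[461, 63, 42], [458, 64, 44], [457, 60, 40], [453, 65, 46], [451, 65, 47], [449, 66, 49]]
248 294 300 [[461, 61, 37], [458, 63, 40], [456, 62, 39], [454, 63, 41], [451, 66, 45], [448, 67, 47]]
249 296 300 [[456, 63, 37], [453, 65, 40], [451, 66, 41], [449, 62, 38], [448, 57, 33]]
250 299 299 [[449, 64, 37]]
```

View pics/s4b.png

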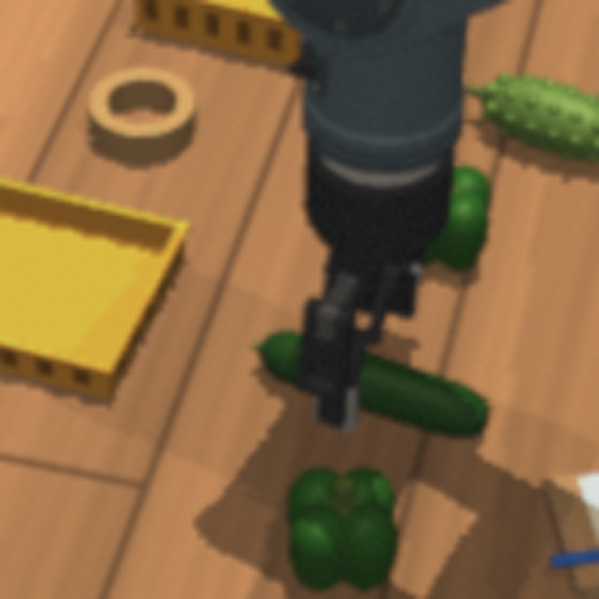

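The same check with the fingers open: tips at about z 35 with reported −20 (open tips sit 13 mm back). So true TCP z is about reported + 41 mm, consistent with the first reading. I'll apply that correction from here: the bench grasp goes to reported ≈ −37, in small steps while watching the force.

```bash
python3 -m creep '1 0.8 0 0 0 0 0;1 0.8 0 0 0 0 0;1 0 0 0 0 0 0'; python3 go.py; python3 -m creep '0 0 0 0 0 0 0;0 0 0 0 0 0 0;0 0 0 0 0 0 0;0 0 0 0 0 0 0;0 0 0 0 0 0 0'; python3 go.py 446 8.5 80 80.5
```

```text
time_s: 7.8
eef_pos: [0.4462, 0.008, -0.0369]
eef_rot: [0.056, -0.704, 0.058, 0.705]
wrist_force: [-0.1, -0.6, 0.6]
opening: 1.005
t 7.8 pos [446.2   8.  -36.9] toolx [-0.002 -0.003 -1.   ] yaw_y -99.2 open 1.005 F [-0.1 -0.6  0.6] q [-0.25  0.27  2.06 -0.    0.81  1.49]
time_s: 8.43
eef_pos: [0.4469, 0.0078, -0.0363]
eef_rot: [0.056, -0.705, 0.058, 0.705]
wrist_force: [0.5, 0.2, -1.0]
opening: 0.36
t 8.43 pos [446.9   7.8 -36.3] toolx [-0.    -0.003 -1.   ] yaw_y -99.2 open 0.36 F [ 0.5  0.2 -1. ] q [-0.25  0.27  2.06 -0.    0.81  1.49]
turn [ 0.005 -0.    -0.003]
shift cm after turn [-11.63  -0.05   0.1 ]
shift cm now [-11.63  -0.02   0.1 ] dist 11.6
```

It's gripped, at opening 0.36. Now lift.

```bash
python3 -m creep '0 -2 0 0 0 0 0;0 -4 0 0 0 0 0;0 -4 0 0 0 0 0;0 -2 0 0 0 0 0;0 0 0 0 0 0 0'; python3 go.py 567.6 -381.3 80 82.8
python3 - <<'E'
from meas import *
p,d=save('side','s5'); cv2.imwrite('pics/s5b.png',cv2.resize(p[100:290,170:360],None,fx=3,fy=3,interpolation=cv2.INTER_CUBIC))
E
```

```text
time_s: 9.05
eef_pos: [0.4453, 0.0085, 0.086]
eef_rot: [0.056, -0.704, 0.058, 0.706]
wrist_force: [-1.5, 0.2, -1.0]
opening: 0.361
t 9.05 pos [445.3   8.5  86. ] toolx [-0.003 -0.002 -1.   ] yaw_y -99.2 open 0.361 F [-1.5  0.2 -1. ] q [-0.25  0.03  2.02 -0.    1.1   1.49]
turn [-0.035  0.003 -0.003]
shift cm after turn [  0.6   37.14 -17.02]
shift cm now [  0.64  36.52 -18.31] dist 40.9
```

View pics/s5b.png

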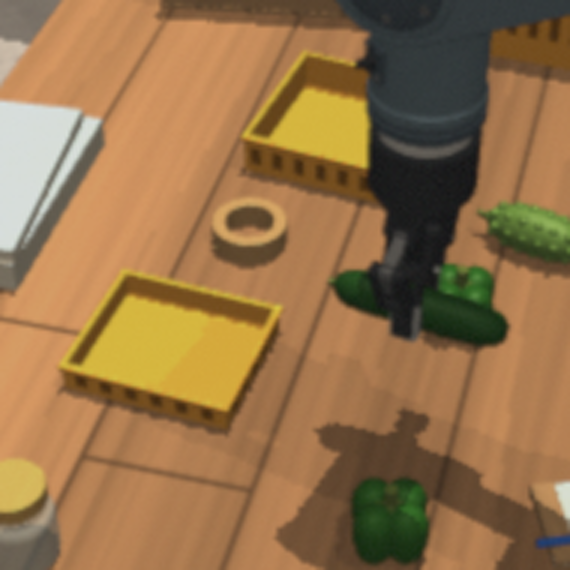

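The side crop shows the cucumber held level in the air, from (335,290) to (505,325). The open basket at (320,120) is clear. Now I'll carry it over.

```bash
python3 -m creep '0 0 4 -2 -0.035 0 0;0 0 4.1 -1.9 0 0 0;0 0 4.1 -1.9 0 0 0;0 0 4.1 -1.9 0 0 0;0 0 4.1 -1.9 0 0 0;0 0 4.1 -1.9 0 0 0;0 0 4.1 -1.9 0 0 0;0 0 4.1 -1.9 0 0 0;0 0 4.1 -1.8 0 0 0;0 0 0 0 0 0 0'; python3 go.py 567.6 -381.3 20 82.8
python3 - <<'E'
from meas import *
p,d=save('top','t6'); cv2.imwrite('pics/t6b.png',cv2.resize(p[120:260,340:480],None,fx=4.2,fy=4.2,interpolation=cv2.INTER_CUBIC))
E
```

```text
time_s: 10.35
eef_pos: [0.5601, -0.3834, 0.0589]
eef_rot: [0.048, -0.695, 0.038, 0.716]
wrist_force: [-0.1, -0.0, -1.6]
opening: 0.361
t 10.35 pos [ 560.1 -383.4   58.9] toolx [-0.029  0.016 -0.999] yaw_y -97.1 open 0.361 F [-0.1 -0.  -1.6] q [-0.77  0.56  1.39 -0.01  1.22  0.93]
turn [0.003 0.03  0.012]
shift cm after turn [ 3.89 -0.3  -0.71]
shift cm now [ 3.87 -0.25 -0.83] dist 4.0
```

View pics/t6b.png

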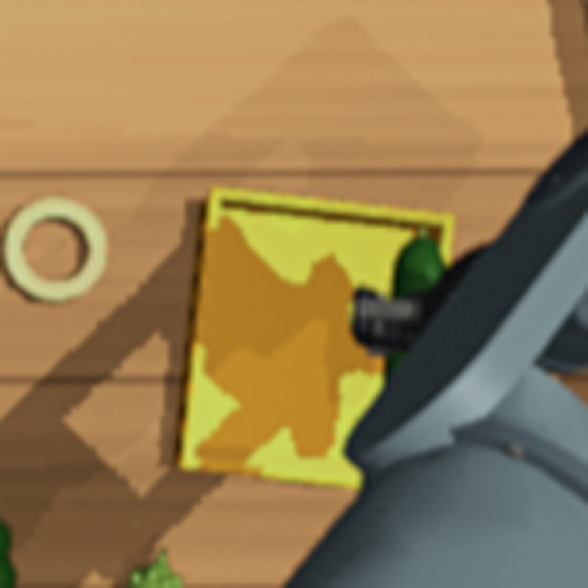

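In the top crop the cucumber is at (420,280), over the right side of the basket. I'll fix the small tilt, then lower it.

```bash
python3 -m creep '0 0 -0.2 -0.8 0.003 0.03 0.012;0 2 0 0 0 0 0;0 2 0 0 0 0 0;0 0 0 0 0 0 0'; python3 go.py 567.6 -381.3 -31 82.8
```

```text
time_s: 10.9
eef_pos: [0.5662, -0.3742, 0.0118]
eef_rot: [0.045, -0.704, 0.041, 0.708]
wrist_force: [-0.1, -0.1, -0.9]
opening: 0.356
t 10.9 pos [ 566.2 -374.2   11.8] toolx [-0.004  0.006 -1.   ] yaw_y -97.0 open 0.356 F [-0.1 -0.1 -0.9] q [-0.76  0.6   1.43  0.    1.12  0.93]
turn [0.003 0.005 0.006]
shift cm after turn [ 4.28  0.69 -0.23]
shift cm now [ 4.28  0.71 -0.25] dist 4.3
```

```bash
python3 -m creep '0 0.5 0.7 -0.2 0.003 0.005 0.006;0 1.8 0 0 0 0 0;0 0 0 0 0 0 0'; python3 go.py 567.6 -381.3 -31 82.8
```

```text
time_s: 11.28
eef_pos: [0.5676, -0.3819, -0.0126]
eef_rot: [-0.044, 0.706, -0.045, -0.706]
wrist_force: [-0.8, 0.4, -1.4]
opening: 0.363
t 11.28 pos [ 567.6 -381.9  -12.6] toolx [ 0.    -0.001 -1.   ] yaw_y -97.2 open 0.363 F [-0.8  0.4 -1.4] q [-0.77  0.64  1.43 -0.    1.07  0.93]
turn [ 0.    -0.    -0.001]
shift cm after turn [ 1.84 -0.06  0.01]
shift cm now [ 1.84 -0.06  0.01] dist 1.8
```

```bash
python3 -m creep '0 1.2 0 0 0 0 0;0 0.6 0 0 0 0 0;0 0 0 0 0 0 0'; python3 go.py 567.6 -381.3 -32 82.8
python3 - <<'E'
from meas import *
p,d=save('side','s7'); cv2.imwrite('pics/s7b.png',cv2.resize(p[90:190,230:340],None,fx=5,fy=5,interpolation=cv2.INTER_CUBIC))
E
```

```text
time_s: 11.65
eef_pos: [0.5679, -0.3824, -0.0315]
eef_rot: [-0.044, 0.706, -0.045, -0.705]
wrist_force: [-0.4, 0.7, -1.1]
opening: 0.361
t 11.65 pos [ 567.9 -382.4  -31.5] toolx [ 0.001 -0.001 -1.   ] yaw_y -97.2 open 0.361 F [-0.4  0.7 -1.1] q [-0.77  0.67  1.43 -0.    1.04  0.93]
turn [ 0.    -0.001 -0.001]
shift cm after turn [ 0.05 -0.1   0.04]
shift cm now [ 0.05 -0.1   0.04] dist 0.1
```

View pics/s7b.png

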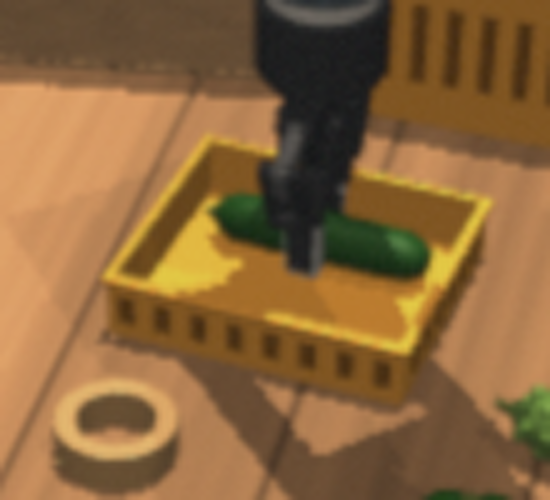

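The side crop shows the cucumber, (215,210)-(425,260), inside the basket and at floor level. I'll release with a small opening and retreat.

```bash
python3 -m creep '0 0.1 0 0 0 0 0;0.47 0 0 0 0 0 0;0.47 0 0 0 0 0 0;0.47 -2 0 0 0 0 0;0.47 -4 0 0 0 0 0;0.47 -4 0 0 0 0 0;1 -3 0 0 0 0 0;1 0 0 0 0 0 0'; python3 go.py 382 245.7 90 90.7
python3 - <<'E'
from meas import *
p,d=save('side','s8'); cv2.imwrite('pics/s8b.png',cv2.resize(p[90:190,230:340],None,fx=5,fy=5,interpolation=cv2.INTER_CUBIC))
for b in blobs(p,world('side',d)): print(*b)
E
```

```text
time_s: 12.7
eef_pos: [0.5699, -0.384, 0.1102]
eef_rot: [-0.042, 0.708, -0.047, -0.703]
wrist_force: [0.1, -0.5, 0.7]
opening: 0.875
t 12.7 pos [ 569.9 -384.   110.2] toolx [ 0.007 -0.008 -1.   ] yaw_y -97.2 open 0.875 F [ 0.1 -0.5  0.7] q [-0.76  0.49  1.38 -0.    1.26  0.93]
turn [-0.137 -0.008 -0.007]
shift cm after turn [  2.02 -63.2   18.02]
shift cm now [  1.41 -60.15  26.53] dist 65.8
[354, 41, 30, 45] [ 0.3867 -0.7203] [ 394.6 -751.3] [269.9  56. ] 88.5 pca 83.1 zmax 0.0899
[319, 42, 35, 41] [ 0.48   -0.7288] [ 493.  -765.8] [270.3  57.7] 84.6 pca 84.4 zmax 0.0898
[273, 129, 43, 16] [ 0.56  -0.372] [ 561.8 -376.7] [ 55.3 124.2] 69.1 pca -7.0 zmax 0.0356
[331, 168, 36, 20] [ 0.3781 -0.2265] [ 380.5 -234.6] [42.8 99.8] 78.8 pca -12.3 zmax 0.0428
[312, 188, 23, 25] [ 0.4271 -0.1132] [ 428.1 -122. ] [52.7 53.2] 5.6 pca 19.7 zmax 0.0584
[288, 260, 25, 28] [0.4324 0.1323] [433.4 124.7] [52.3 50.4] 15.4 pca 15.8 zmax 0.0594
[280, 318, 67, 24] [0.3752 0.2525] [378.8 248.9] [135.3  30.7] 3.1 pca 1.5 zmax 0.0331
```

View pics/s8b.png

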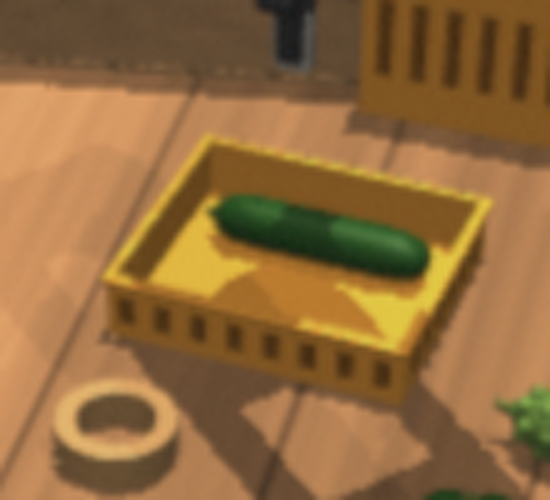

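Cucumber one lies flat along the far side of the basket, (215,210)-(425,260). On to the second.

```bash
python3 -m creep '1 0 0 0 -0.137 -0.008 -0.007;1 0.2 -5.2 1.5 0 0 0;1 0.2 -5.2 1.5 0 0 0;1 0.2 -5.2 1.5 0 0 0;1 0.2 -5.2 1.5 0 0 0;1 0.2 -5.2 1.5 0 0 0;1 0.2 -5.2 1.5 0 0 0;1 0.2 -5.2 1.5 0 0 0'; python3 go.py 382 245.7 70 90.9
```

```text
time_s: 13.75
eef_pos: [0.4493, -0.0106, 0.0878]
eef_rot: [-0.0, -0.702, -0.007, 0.712]
wrist_force: [0.7, -0.2, 0.2]
opening: 1.002
t 13.75 pos [449.3 -10.6  87.8] toolx [-0.014  0.009 -1.   ] yaw_y -89.5 open 1.002 F [ 0.7 -0.2  0.2] q [-0.29  0.04  2.    0.01  1.12  1.27]
turn [-0.006  0.013  0.009]
shift cm after turn [  1.78 -25.73   6.33]
shift cm now [  2.11 -25.68   6.47] dist 26.6
```

```bash
python3 -m creep '1 0.5 -5.2 1.5 0 0 0;1 0.5 -5.2 1.5 0 0 0;1 0.5 -5.2 1.5 0 0 0;1 0.5 -5 1.5 0 0 0;1 0 0 0 0 0 0'; python3 go.py 382 245.7 30 90.9
```

```text
time_s: 14.38
eef_pos: [0.3779, 0.2037, 0.0663]
eef_rot: [-0.001, -0.7, -0.008, 0.715]
wrist_force: [1.6, 0.0, 0.7]
opening: 0.998
t 14.38 pos [377.9 203.7  66.3] toolx [-0.021  0.009 -1.   ] yaw_y -89.2 open 0.998 F [1.6 0.  0.7] q [0.2  0.03 2.06 0.02 1.07 1.75]
turn [-0.002  0.021  0.01 ]
shift cm after turn [ 3.63 -4.2  -0.47]
shift cm now [ 3.66 -4.16 -0.54] dist 5.6
```

```bash
python3 -m creep '1 1 -4.1 -0.5 0 0.021 0.01;1 2.5 0 0 0 0 0;1 0 0 0 0 0 0'; python3 go.py 382 245.7 -36.5 90.9
```

```text
time_s: 14.75
eef_pos: [0.3819, 0.2443, 0.0297]
eef_rot: [-0.006, -0.707, -0.004, 0.707]
wrist_force: [-0.9, -0.2, 1.0]
opening: 0.999
t 14.75 pos [381.9 244.3  29.7] toolx [-0.001 -0.002 -1.   ] yaw_y -89.2 open 0.999 F [-0.9 -0.2  1. ] q [ 0.31  0.14  2.03 -0.    0.97  1.87]
turn [-0.002  0.001 -0.002]
shift cm after turn [ 6.62 -0.14 -0.02]
shift cm now [ 6.62 -0.16 -0.02] dist 6.6
```

```bash
python3 -m creep '1 3 -0.1 0 0 0 0;1 2.4 0 0 0 0 0;1 1.2 0 0 0 0 0;1 0 0 0 0 0 0'; python3 go.py 382 245.7 -36.5 90.9;python3 -m creep '0 0 0 0 0 0 0;0 0 0 0 0 0 0;0 0 0 0 0 0 0;0 0 0 0 0 0 0;0 0 0 0 0 0 0'; python3 go.py 382 245.7 80 90.9
```

```text
time_s: 15.25
eef_pos: [0.3853, 0.2426, -0.0353]
eef_rot: [0.004, 0.708, 0.002, -0.707]
wrist_force: [0.1, -0.2, 0.6]
opening: 1.0
t 15.25 pos [385.3 242.6 -35.3] toolx [ 0.002 -0.002 -1.   ] yaw_y -89.5 open 1.0 F [ 0.1 -0.2  0.6] q [ 0.3   0.28  2.04 -0.    0.82  1.87]
turn [-0.007 -0.002 -0.002]
shift cm after turn [ 0.12 -0.32  0.33]
shift cm now [ 0.11 -0.32  0.33] dist 0.5
time_s: 15.88
eef_pos: [0.3879, 0.2432, -0.0324]
eef_rot: [0.003, 0.709, 0.003, -0.705]
wrist_force: [-0.4, 0.2, -0.9]
opening: 0.356
t 15.88 pos [387.9 243.2 -32.4] toolx [ 0.007 -0.001 -1.   ] yaw_y -89.5 open 0.356 F [-0.4  0.2 -0.9] q [ 0.3   0.28  2.04 -0.    0.82  1.87]
turn [-0.007 -0.006 -0.001]
shift cm after turn [-11.24  -0.26   0.59]
shift cm now [-11.24  -0.25   0.51] dist 11.3
```

Gripped at 0.356. The TCP sits 6 mm off-centre along the cucumber, so I'll allow for that at placing.

```bash
python3 -m creep '0 -2 0 0 0 0 0;0 -4 0 0 0 0 0;0 -4 0 0 0 0 0;0 -2 0 0 0 0 0;0 0 0 0 0 0 0'; python3 go.py 581 -320 85 82.8
```

```text
time_s: 16.5
eef_pos: [0.3853, 0.2428, 0.0898]
eef_rot: [0.004, 0.708, 0.003, -0.706]
wrist_force: [0.7, -0.0, -2.1]
opening: 0.357
t 16.5 pos [385.3 242.8  89.8] toolx [ 0.003 -0.002 -1.   ] yaw_y -89.5 open 0.357 F [ 0.7 -0.  -2.1] q [ 0.3   0.04  1.99 -0.    1.11  1.87]
turn [ 0.135 -0.003 -0.002]
shift cm after turn [  0.48  53.39 -26.47]
shift cm now [  0.63  56.45 -19.06] dist 59.6
```

```bash
python3 -m creep '0 0 0 0 0.135 -0.003 -0.002;0 0 4.4 -2.2 0 0 0;0 0 4.4 -2.2 0 0 0;0 0 4.4 -2.2 0 0 0;0 0 4.4 -2.2 0 0 0;0 0 4.4 -2.2 0 0 0;0 0 4.4 -2.2 0 0 0'; python3 go.py 581 -320 85 82.8
```

```text
time_s: 17.38
eef_pos: [0.4781, -0.0404, 0.0796]
eef_rot: [0.044, -0.702, 0.043, 0.71]
wrist_force: [0.0, 0.3, -0.6]
opening: 0.36
t 17.38 pos [478.1 -40.4  79.6] toolx [-0.012  0.002 -1.   ] yaw_y -97.1 open 0.36 F [ 0.   0.3 -0.6] q [-0.33  0.12  1.93 -0.    1.1   1.36]
turn [0.002 0.012 0.001]
shift cm after turn [ -0.54  26.45 -13.71]
shift cm now [ -0.73  26.48 -13.64] dist 29.8
```

```bash
python3 -m creep '0 -0.2 4.4 -2.3 0 0.012 0;0 -0.2 4.4 -2.3 0 0 0;0 -0.2 4.4 -2.3 0 0 0;0 -0.2 4.4 -2.3 0 0 0;0 -0.2 4.4 -2.3 0 0 0;0 -0.2 4.4 -2.3 0 0 0;0 0 0 0 0 0 0'; python3 go.py 581 -320 20 82.8
```

```text
time_s: 18.25
eef_pos: [0.5784, -0.3291, 0.0747]
eef_rot: [0.049, -0.7, 0.042, 0.711]
wrist_force: [-0.4, 1.4, -1.1]
opening: 0.359
t 18.25 pos [ 578.4 -329.1   74.7] toolx [-0.014  0.011 -1.   ] yaw_y -97.4 open 0.359 F [-0.4  1.4 -1.1] q [-0.69  0.51  1.43 -0.    1.22  1.  ]
turn [-0.003  0.015  0.009]
shift cm after turn [ 5.47 -0.94 -0.15]
shift cm now [ 5.48 -0.89 -0.23] dist 5.6
```

```bash
python3 -m creep '0 1 -0.9 -0.2 0 0.015 0.009;0 2.2 0 0 0 0 0;0 2.2 0 0 0 0 0;0 0 0 0 0 0 0'; python3 go.py 581 -320 0 82.8
python3 - <<'E'
from meas import *
p,d=save('side','s9'); cv2.imwrite('pics/s9b.png',cv2.resize(p[90:190,230:340],None,fx=5,fy=5,interpolation=cv2.INTER_CUBIC))
E
```

```text
time_s: 18.75
eef_pos: [0.5768, -0.3142, 0.0116]
eef_rot: [0.048, -0.702, 0.043, 0.709]
wrist_force: [-0.2, 0.2, -0.6]
opening: 0.358
t 18.75 pos [ 576.8 -314.2   11.6] toolx [-0.009  0.008 -1.   ] yaw_y -97.3 open 0.358 F [-0.2  0.2 -0.6] q [-0.68  0.57  1.49  0.    1.1   1.02]
turn [-0.002  0.01   0.007]
shift cm after turn [ 1.16  0.52 -0.49]
shift cm now [ 1.15  0.53 -0.5 ] dist 1.4
```

View pics/s9b.png

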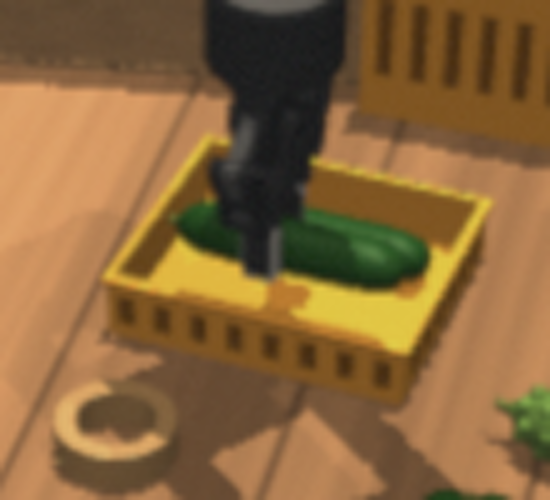

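The second cucumber is held level at (290,250) over the near half of the basket. It's still about 45 mm up, so it overlaps the first in this view. Correct, then lower.

```bash
python3 -m creep '0 0 0.5 -0.5 0 0.01 0.007;0 1.3 0 0 0 0 0;0 1.3 0 0 0 0 0;0 0 0 0 0 0 0'; python3 go.py 581 -320 -27.5 82.8
```

```text
time_s: 19.3
eef_pos: [0.5835, -0.3212, -0.0128]
eef_rot: [-0.044, 0.708, -0.046, -0.704]
wrist_force: [-0.7, -0.1, -0.4]
opening: 0.359
t 19.3 pos [ 583.5 -321.2  -12.8] toolx [ 0.005 -0.004 -1.   ] yaw_y -97.3 open 0.359 F [-0.7 -0.1 -0.4] q [-0.68  0.61  1.49 -0.    1.04  1.02]
turn [-0.002 -0.005 -0.003]
shift cm after turn [ 1.47 -0.09  0.26]
shift cm now [ 1.46 -0.1   0.27] dist 1.5
```

```bash
python3 -m creep '0 0.8 -0.1 0.2 0 -0.005 -0.003;0 0.6 0 0 0 0 0;0 0 0 0 0 0 0;0.47 0 0 0 0 0 0;0.47 0 0 0 0 0 0'; python3 go.py 581 -320 -28 82.8
python3 -m creep '0.47 -2 0 0 0 0 0;0.47 -4 0 0 0 0 0;0.47 -4 0 0 0 0 0;1 -3 0 0 0 0 0;1 0 0 0 0 0 0'
python3 - <<'E'
from meas import *
p,d=save('side','s10'); cv2.imwrite('pics/s10b.png',cv2.resize(p[90:190,230:340],None,fx=5,fy=5,interpolation=cv2.INTER_CUBIC))
for b in blobs(p,world('side',d)): print(*b)
E
```

```text
time_s: 19.92
eef_pos: [0.5821, -0.3205, -0.0271]
eef_rot: [-0.045, 0.706, -0.045, -0.705]
wrist_force: [0.5, 0.7, -0.8]
opening: 0.471
t 19.93 pos [ 582.1 -320.5  -27.1] toolx [ 0.001 -0.001 -1.   ] yaw_y -97.3 open 0.471 F [ 0.5  0.7 -0.8] q [-0.68  0.63  1.49 -0.    1.03  1.02]
turn [-0.002 -0.001 -0.001]
shift cm after turn [ 0.09 -0.03  0.11]
shift cm now [ 0.09 -0.03  0.11] dist 0.1
time_s: 20.55
eef_pos: [0.5838, -0.3218, 0.1146]
eef_rot: [-0.043, 0.708, -0.047, -0.703]
wrist_force: [-0.1, -0.4, -0.2]
opening: 0.879
[354, 41, 30, 45] [ 0.3874 -0.7106] [ 395.  -751.5] [270.9  55.6] 86.5 pca 82.9 zmax 0.0896
[319, 42, 35, 41] [ 0.4785 -0.7381] [ 493.7 -766. ] [273.7  57.9] 85.2 pca 85.3 zmax 0.0898
[273, 129, 43, 16] [ 0.5604 -0.3718] [ 563.9 -378. ] [ 55.7 127.1] 66.1 pca -6.6 zmax 0.0364
[265, 141, 44, 16] [ 0.567  -0.3096] [ 568.9 -311.3] [ 31.  127.7] 84.7 pca -6.5 zmax 0.0362
[331, 168, 36, 20] [ 0.3781 -0.2265] [ 380.8 -235.2] [ 44.  100.2] 78.0 pca -12.4 zmax 0.0436
[312, 188, 22, 25] [ 0.4274 -0.1125] [ 428.6 -121.9] [52. 53.] 5.8 pca 11.1 zmax 0.0565
[288, 260, 25, 28] [0.4322 0.1322] [432.9 124.5] [52.3 51.3] 13.6 pca 12.0 zmax 0.059
```

View pics/s10b.png

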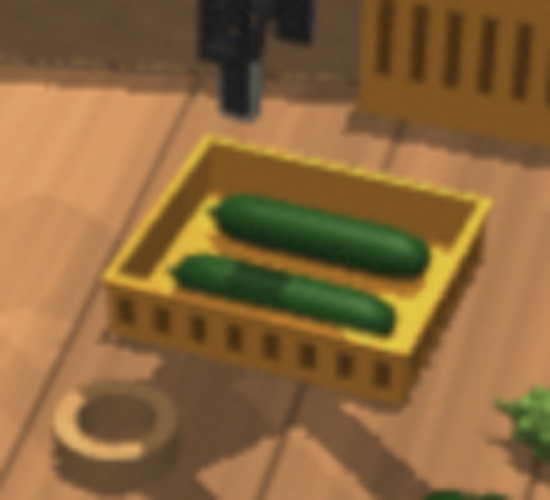

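Both cucumbers lie flat, parallel and apart: the far one at (320,235), the near one at (280,290). Now the pepper at about (431,-124).

```bash
python3 go.py 431 -124.5 85 96
```

```text
t 20.6 pos [ 583.  -321.1  112.9] toolx [ 0.005 -0.004 -1.   ] yaw_y -97.3 open 0.951 F [-0.1 -0.1 -0.8] q [-0.68  0.45  1.44 -0.    1.25  1.02]
turn [-0.232 -0.005 -0.004]
shift cm after turn [  2.79 -21.14  13.06]
shift cm now [  2.64 -17.58  17.59] dist 25.0
```

```bash
python3 -m creep '1 0 0 0 -0.116 0 0;1 0 0 0 -0.116 0 0;1 0.5 -4.2 2.6 0 0 0;1 0.5 -4.2 2.6 0 0 0;1 0.5 -4.2 2.6 0 0 0;1 0.5 -4.2 2.6 0 0 0;1 0.5 -4.2 2.6 0 0 0;1 0 0 0 0 0 0'; python3 go.py 431 -124.5 40 96
```

```text
time_s: 21.6
eef_pos: [0.4184, -0.1171, 0.0774]
eef_rot: [-0.037, -0.703, -0.041, 0.709]
wrist_force: [0.3, 0.0, -0.2]
opening: 1.002
t 21.6 pos [ 418.4 -117.1   77.4] toolx [-0.009  0.006 -1.   ] yaw_y -83.6 open 1.002 F [ 0.3  0.  -0.2] q [-0.55  0.02  2.04  0.    1.09  0.91]
turn [0.006 0.008 0.007]
shift cm after turn [ 3.74  0.87 -1.17]
shift cm now [ 3.72  0.9  -1.2 ] dist 4.0
```

```bash
python3 -m creep '1 1.7 0.9 -1.2 0 0.008 0.007;1 2 0 0 0 0 0;1 0 0 0 0 0 0'; python3 go.py 431 -124.5 20 96;  python3 - <<'E'
from meas import *
p,d=save('side','s11'); cv2.imwrite('pics/s11b.png',cv2.resize(p[110:240,250:380],None,fx=4.5,fy=4.5,interpolation=cv2.INTER_CUBIC))
E
```

```text
time_s: 21.98
eef_pos: [0.4324, -0.1258, 0.0392]
eef_rot: [0.04, 0.706, 0.039, -0.706]
wrist_force: [-0.4, 0.0, 0.2]
opening: 0.996
t 21.98 pos [ 432.4 -125.8   39.2] toolx [ 0.001 -0.002 -1.   ] yaw_y -83.6 open 0.996 F [-0.4  0.   0.2] q [-0.55  0.12  2.03 -0.    0.99  0.91]
turn [ 0.007 -0.001 -0.002]
shift cm after turn [ 1.92 -0.15  0.13]
shift cm now [ 1.92 -0.15  0.13] dist 1.9
```

View pics/s11b.png

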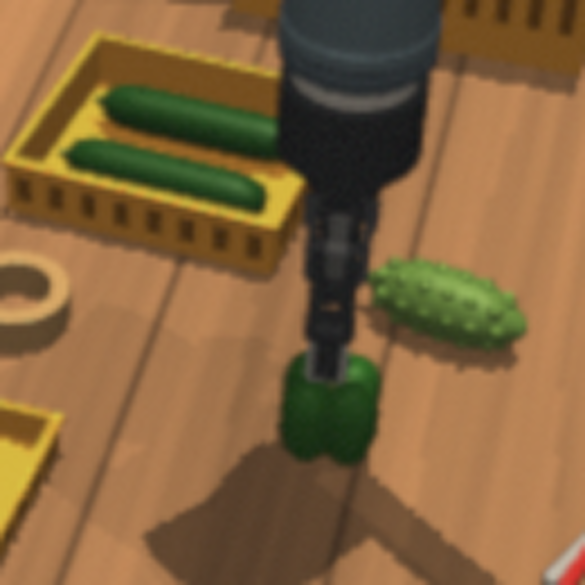

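The open gripper sits over the pepper: the near finger at (328,360) and the pepper at (330,410). Descending.

```bash
python3 -m creep '1 2.5 -0.15 0.1 0 0 0;1 2 0 0 0 0 0;1 0 0 0 0 0 0'; python3 go.py 431 -124.5 -36 96; python3 -m creep '1 1.5 0 0 0 0 0;1 1.2 0 0 0 0 0;1 0 0 0 0 0 0'; python3 go.py 431 -124.5 -36 96
```

```text
time_s: 22.4
eef_pos: [0.4352, -0.1275, -0.0032]
eef_rot: [0.041, 0.708, 0.037, -0.704]
wrist_force: [0.2, -0.2, 0.6]
opening: 0.999
t 22.4 pos [ 435.2 -127.5   -3.2] toolx [ 0.007 -0.005 -1.   ] yaw_y -83.7 open 0.999 F [ 0.2 -0.2  0.6] q [-0.55  0.2   2.05 -0.    0.88  0.91]
turn [ 0.006 -0.006 -0.006]
shift cm after turn [ 3.28 -0.35  0.39]
shift cm now [ 3.28 -0.37  0.41] dist 3.3
time_s: 22.78
eef_pos: [0.4373, -0.129, -0.0299]
eef_rot: [0.042, 0.709, 0.036, -0.703]
wrist_force: [1.3, 0.7, -1.1]
opening: 0.999
t 22.77 pos [ 437.3 -129.   -29.9] toolx [ 0.01  -0.007 -1.   ] yaw_y -83.7 open 0.999 F [ 1.3  0.7 -1.1] q [-0.55  0.26  2.05 -0.    0.82  0.91]
turn [ 0.006 -0.009 -0.008]
shift cm after turn [ 0.61 -0.51  0.58]
shift cm now [ 0.6  -0.52  0.58] dist 1.0
```

```bash
python3 -m creep '1 0.5 -0.5 0.58 0 -0.009 -0.008;1 0 0 0 0 0 0'; python3 go.py 431 -124.5 -36 96; python3 -m creep '0 0 0 0 0 0 0;0 0 0 0 0 0 0;0 0 0 0 0 0 0;0 0 0 0 0 0 0'; python3 go.py 625.3 368.2 90 91
```

```text
time_s: 23.02
eef_pos: [0.4307, -0.1244, -0.0351]
eef_rot: [-0.039, -0.706, -0.039, 0.706]
wrist_force: [-0.2, 0.0, 0.1]
opening: 1.002
t 23.02 pos [ 430.7 -124.4  -35.1] toolx [-0.001  0.    -1.   ] yaw_y -83.7 open 1.002 F [-0.2  0.   0.1] q [-0.55  0.27  2.06 -0.    0.82  0.91]
turn [0.006 0.001 0.   ]
shift cm after turn [ 0.09  0.02 -0.03]
shift cm now [ 0.09  0.02 -0.03] dist 0.1
time_s: 23.52
eef_pos: [0.4315, -0.1249, -0.034]
eef_rot: [0.039, 0.706, 0.039, -0.706]
wrist_force: [-0.5, -0.4, -0.9]
opening: 0.643
t 23.52 pos [ 431.5 -124.9  -34. ] toolx [ 0.001 -0.001 -1.   ] yaw_y -83.7 open 0.643 F [-0.5 -0.4 -0.9] q [-0.55  0.27  2.06 -0.    0.82  0.91]
turn [ 0.093 -0.001 -0.001]
shift cm after turn [-12.4  -48.97 -20.24]
shift cm now [-12.42 -46.86 -24.72] dist 54.4
```

```bash
python3 -m creep '0 -2 0 0 0 0 0;0 -4 0 0 0 0 0;0 -4 0 0 0 0 0;0 -2.5 0 0 0 0 0;0 0 0 0 0.09 0 0;0 0 -4.5 -1.9 0 0 0;0 0 -4.5 -1.9 0 0 0;0 0 -4.5 -1.9 0 0 0;0 0 -4.5 -1.9 0 0 0;0 0 -4.5 -1.9 0 0 0'; python3 go.py 625.3 368.2 90 91;
```

```text
time_s: 24.78
eef_pos: [0.5243, 0.1052, 0.0943]
eef_rot: [0.004, 0.707, 0.003, -0.707]
wrist_force: [0.3, 0.1, -0.8]
opening: 0.636
t 24.77 pos [524.3 105.2  94.3] toolx [ 0.001 -0.001 -1.   ] yaw_y -89.5 open 0.636 F [ 0.3  0.1 -0.8] q [-0.02  0.21  1.8  -0.    1.14  1.54]
turn [-0.008 -0.001 -0.001]
shift cm after turn [  0.43 -26.12 -10.56]
shift cm now [  0.41 -26.21 -10.34] dist 28.2
```

```bash
python3 -m creep '0 0 -4.5 -1.8 -0.008 0 0;0 0 -4.5 -1.8 0 0 0;0 0 -4.5 -1.8 0 0 0;0 0 -4.5 -1.8 0 0 0;0 0 -4.5 -1.8 0 0 0;0 0 -3 -1.2 0 0 0;0 0 0 0 0 0 0'; python3 go.py 625.3 368.2 30 91;  python3 - <<'E'
from meas import *
p,d=save('top','t12'); cv2.imwrite('pics/t12b.png',cv2.resize(p[130:270,100:240],None,fx=4,fy=4,interpolation=cv2.INTER_CUBIC))
E
```

```text
time_s: 25.65
eef_pos: [0.6223, 0.3739, 0.0895]
eef_rot: [-0.008, -0.706, -0.007, 0.708]
wrist_force: [-1.0, -0.4, -0.7]
opening: 0.637
t 25.65 pos [622.3 373.9  89.5] toolx [-0.003 -0.002 -1.   ] yaw_y -88.8 open 0.637 F [-1.  -0.4 -0.7] q [ 0.38  0.6   1.26 -0.    1.29  1.93]
turn [ 0.004  0.003 -0.002]
shift cm after turn [ 5.95  0.58 -0.29]
shift cm now [ 5.95  0.57 -0.31] dist 6.0
```

View pics/t12b.png

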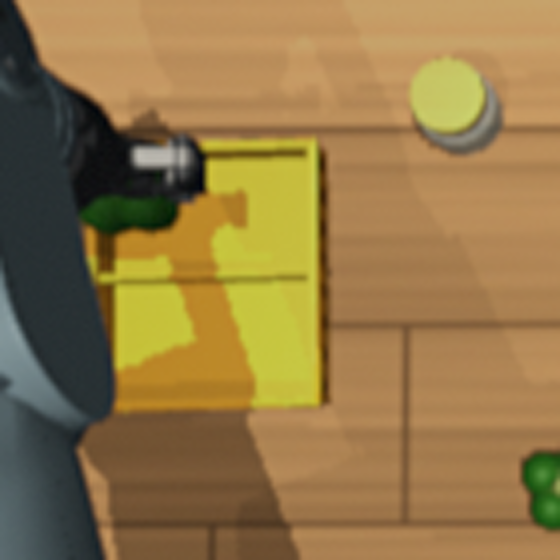

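The top crop shows the pepper at (130,212), over the far half, and the jar untouched at (447,95). Lowering.

```bash
python3 -m creep '0 1 0.5 -0.3 0 0 0;0 2.5 0 0 0 0 0;0 2 0 0 0 0 0;0 0 0 0 0 0 0'; python3 go.py 625.3 368.2 5 91
```

```text
time_s: 26.2
eef_pos: [0.624, 0.3615, 0.0304]
eef_rot: [-0.008, -0.705, -0.004, 0.71]
wrist_force: [-0.8, 0.2, -1.0]
opening: 0.637
t 26.2 pos [624.  361.5  30.4] toolx [-0.007 -0.005 -1.   ] yaw_y -89.0 open 0.637 F [-0.8  0.2 -1. ] q [ 0.36  0.66  1.29 -0.    1.19  1.92]
turn [-0.001  0.007 -0.005]
shift cm after turn [ 2.54 -0.67 -0.14]
shift cm now [ 2.54 -0.68 -0.16] dist 2.6
```

```bash
python3 -m creep '0 1.2 -0.7 -0.15 0 0.007 -0.005;0 0.8 0 0 0 0 0;0 0 0 0 0 0 0'; python3 go.py 625.3 368.2 -29 91;python3 - <<'E'
from meas import *
p,d=save('side','s13'); cv2.imwrite('pics/s13b.png',cv2.resize(p[270:420,110:280],None,fx=4,fy=4,interpolation=cv2.INTER_CUBIC))
E
```

```text
time_s: 26.58
eef_pos: [0.6265, 0.3687, 0.0105]
eef_rot: [0.005, 0.708, 0.006, -0.706]
wrist_force: [-0.1, -0.5, -1.2]
opening: 0.635
t 26.57 pos [626.5 368.7  10.5] toolx [ 0.002  0.001 -1.   ] yaw_y -89.1 open 0.635 F [-0.1 -0.5 -1.2] q [0.37 0.69 1.29 0.   1.16 1.92]
turn [-0.001 -0.002  0.001]
shift cm after turn [3.95 0.05 0.12]
shift cm now [3.95 0.05 0.13] dist 4.0
```

View pics/s13b.png

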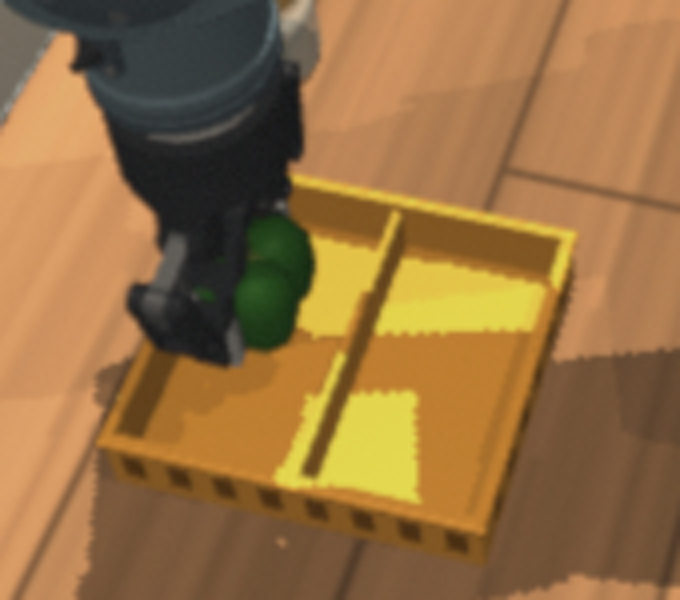

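The pepper at (275,290) is upright and above the far half of the basket, clear of the cross wall. Continuing down.

```bash
python3 -m creep '0 1.3 0 0.1 0 0 0;0 1.3 0 0 0 0 0;0 0 0 0 0 0 0'; python3 go.py 625.3 368.2 -29.5 91; python3 -m creep '0 1 0 0 0 0 0;0 0 0 0 0 0 0'; python3 go.py 625.3 368.2 -30 91
```

```text
time_s: 27.0
eef_pos: [0.626, 0.3692, -0.0163]
eef_rot: [0.005, 0.708, 0.006, -0.706]
wrist_force: [-0.2, -0.0, -1.8]
opening: 0.639
t 27.0 pos [626.  369.2 -16.3] toolx [ 0.003  0.001 -1.   ] yaw_y -89.1 open 0.639 F [-0.2 -0.  -1.8] q [0.37 0.72 1.3  0.   1.11 1.92]
turn [-0.001 -0.004  0.001]
shift cm after turn [1.32 0.1  0.07]
shift cm now [1.32 0.1  0.07] dist 1.3
time_s: 27.25
eef_pos: [0.6259, 0.3691, -0.0272]
eef_rot: [0.005, 0.708, 0.006, -0.706]
wrist_force: [0.1, -0.7, -2.8]
opening: 0.637
t 27.25 pos [625.9 369.1 -27.2] toolx [ 0.003  0.001 -1.   ] yaw_y -89.1 open 0.637 F [ 0.1 -0.7 -2.8] q [0.37 0.74 1.3  0.   1.1  1.92]
turn [-0.001 -0.003  0.001]
shift cm after turn [0.28 0.09 0.06]
shift cm now [0.28 0.09 0.06] dist 0.3
```

```bash
python3 -m creep '0 0.2 0 0 0 0 0;0 0 0 0 0 0 0'; python3 go.py; python3 -m creep '0.9 0 0 0 0 0 0;0.9 0 0 0 0 0 0;0.9 -2 0 0 0 0 0;0.9 -4 0 0 0 0 0;0.9 -4 0 0 0 0 0;1 -3 0 0 0 0 0;1 0 0 0 0 0 0'; python3 go.py 436 121 90 105;python3 - <<'E'
from meas import *
p,d=save('side','s14'); cv2.imwrite('pics/s14b.png',cv2.resize(p[250:420,110:320],None,fx=3.4,fy=3.4,interpolation=cv2.INTER_CUBIC))
for b in blobs(p,world('side',d)): print(*b)
E
```

```text
time_s: 27.5
eef_pos: [0.6263, 0.3693, -0.0289]
eef_rot: [0.005, 0.708, 0.006, -0.706]
wrist_force: [0.1, 0.0, -1.7]
opening: 0.634
t 27.5 pos [626.3 369.3 -28.9] toolx [ 0.004  0.002 -1.   ] yaw_y -89.1 open 0.634 F [ 0.1  0.  -1.7] q [0.37 0.74 1.3  0.   1.1  1.92]
time_s: 28.38
eef_pos: [0.6284, 0.3701, 0.1138]
eef_rot: [0.004, 0.711, 0.007, -0.703]
wrist_force: [-0.2, -1.2, -0.2]
opening: 1.003
t 28.38 pos [628.4 370.1 113.8] toolx [ 0.012  0.005 -1.   ] yaw_y -89.1 open 1.003 F [-0.2 -1.2 -0.2] q [0.37 0.58 1.25 0.   1.31 1.92]
turn [-0.245 -0.013  0.003]
shift cm after turn [ 2.38 19.09 25.03]
shift cm now [ 2.03 24.61 19.67] dist 31.6
[331, 168, 36, 20] [ 0.378  -0.2265] [ 381.2 -235.1] [ 42.5 101.3] 73.4 pca -11.6 zmax 0.0433
[288, 260, 25, 28] [0.4323 0.1323] [433.1 124.2] [52.2 51.7] 13.7 pca 12.3 zmax 0.06
[158, 335, 32, 34] [0.6184 0.3777] [621.6 371.7] [51.4 54. ] 0.8 pca 52.4 zmax 0.0639
```

View pics/s14b.png

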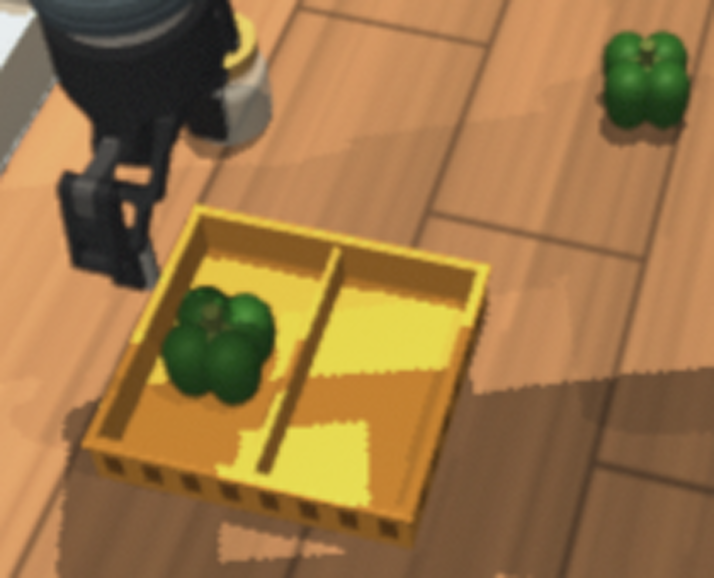

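The first pepper stands upright in the far half at (220,345), and the second waits at (645,80). Going for it.

```bash
python3 -m creep '1 0 0 0 -0.12 -0.013 0;1 0 0 0 -0.12 0 0;1 0.4 3.2 4.1 0 0 0;1 0.4 3.2 4.1 0 0 0;1 0.4 3.2 4.1 0 0 0;1 0.4 3.2 4.1 0 0 0;1 0.4 3.2 4.1 0 0 0;1 0.4 3 4 0 0 0;1 0 0 0 0 0 0'; python3 go.py 435.5 122 40 104
```

```text
time_s: 29.55
eef_pos: [0.4242, 0.1139, 0.0756]
eef_rot: [-0.093, -0.692, -0.094, 0.71]
wrist_force: [0.6, 0.3, -0.5]
opening: 1.001
t 29.55 pos [424.2 113.9  75.6] toolx [-0.025 -0.002 -1.   ] yaw_y -74.8 open 1.001 F [ 0.6  0.3 -0.5] q [-0.01  0.05  2.02 -0.    1.1   1.3 ]
turn [0.021 0.024 0.005]
shift cm after turn [ 3.56 -0.51 -1.29]
shift cm now [ 3.53 -0.47 -1.39] dist 3.8
```

```bash
python3 -m creep '1 1.5 -0.5 -1.3 0.02 0.024 0.005;1 2 0 0 0 0 0;1 0 0 0 0 0 0'; python3 go.py 435.5 122 0 104;  python3 - <<'E'
from meas import *
p,d=save('side','s15'); cv2.imwrite('pics/s15b.png',cv2.resize(p[170:320,230:380],None,fx=3.8,fy=3.8,interpolation=cv2.INTER_CUBIC))
E
```

```text
time_s: 29.92
eef_pos: [0.4356, 0.1229, 0.0387]
eef_rot: [0.086, 0.702, 0.086, -0.702]
wrist_force: [0.5, -0.6, 0.6]
opening: 1.001
t 29.93 pos [435.6 122.9  38.7] toolx [ 0.  0. -1.] yaw_y -76.1 open 1.001 F [ 0.5 -0.6  0.6] q [0.01 0.12 2.03 0.   0.99 1.34]
turn [-0.001 -0.     0.   ]
shift cm after turn [3.87 0.08 0.03]
shift cm now [3.87 0.08 0.03] dist 3.9
```

View pics/s15b.png

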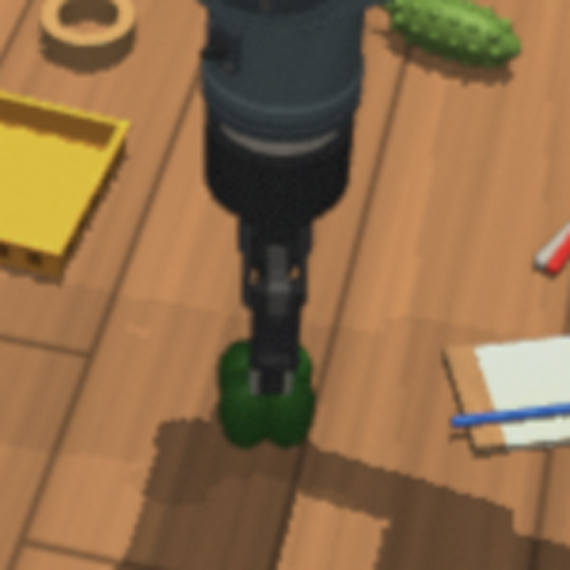

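The gripper is centred above the pepper at (267,395).

```bash
python3 -m creep '1 2 0 0 0 0 0;1 1.9 0 0 0 0 0;1 0 0 0 0 0 0'; python3 go.py 435.5 122 -35.5 104
```

```text
time_s: 30.35
eef_pos: [0.4397, 0.1239, 0.0021]
eef_rot: [0.086, 0.704, 0.086, -0.7]
wrist_force: [0.2, -0.3, 0.3]
opening: 1.002
t 30.35 pos [439.7 123.9   2.1] toolx [ 0.006  0.001 -1.   ] yaw_y -76.0 open 1.002 F [ 0.2 -0.3  0.3] q [0.01 0.2  2.04 0.   0.9  1.34]
turn [ 0.    -0.006 -0.001]
shift cm after turn [3.76 0.09 0.45]
shift cm now [3.76 0.08 0.47] dist 3.8
```

```bash
python3 -m creep '1 1.5 0.1 0.5 0 -0.006 0;1 1.2 0 0 0 0 0;1 0.9 0 0.2 0 0 0;1 0 0 0 0 0 0'; python3 go.py 435.5 122 -35.5 104
```

```text
time_s: 30.85
eef_pos: [0.4344, 0.1214, -0.0345]
eef_rot: [0.087, 0.703, 0.086, -0.701]
wrist_force: [-0.2, -0.4, 0.1]
opening: 1.001
t 30.85 pos [434.4 121.4 -34.5] toolx [ 0.002 -0.001 -1.   ] yaw_y -76.0 open 1.001 F [-0.2 -0.4  0.1] q [ 0.01  0.27  2.05 -0.    0.82  1.34]
turn [ 0.001 -0.002 -0.001]
shift cm after turn [ 0.1  -0.04 -0.12]
shift cm now [ 0.1  -0.04 -0.12] dist 0.2
```

```bash
python3 -m creep '0 0 0 0 0 0 0;0 0 0 0 0 0 0;0 0 0 0 0 0 0;0 0 0 0 0 0 0'; python3 go.py; python3 -m creep '0 -2 0 0 0 0 0;0 -4 0 0 0 0 0;0 -4 0 0 0 0 0;0 -2.5 0 0 0 0 0;0 0 0 0 0.12 0 0;0 0 0 0 0.11 0 0'; python3 go.py 538.3 366.6 90 91;
```

```text
time_s: 31.35
eef_pos: [0.4353, 0.1214, -0.0334]
eef_rot: [0.087, 0.703, 0.086, -0.7]
wrist_force: [-0.1, -1.0, -1.8]
opening: 0.634
t 31.35 pos [435.3 121.4 -33.4] toolx [ 0.004 -0.001 -1.   ] yaw_y -76.0 open 0.634 F [-0.1 -1.  -1.8] q [ 0.01  0.27  2.05 -0.    0.82  1.34]
time_s: 32.1
eef_pos: [0.4341, 0.1215, 0.0954]
eef_rot: [0.003, 0.708, 0.003, -0.706]
wrist_force: [0.3, -0.8, -2.0]
opening: 0.637
t 32.1 pos [434.1 121.5  95.4] toolx [ 0.003 -0.001 -1.   ] yaw_y -89.5 open 0.637 F [ 0.3 -0.8 -2. ] q [ 0.01  0.02  2.   -0.    1.12  1.57]
turn [-0.009 -0.003 -0.001]
shift cm after turn [  0.54 -24.33 -10.85]
shift cm now [  0.56 -24.42 -10.63] dist 26.6
```

```bash
python3 -m creep '0 0 -4.1 -1.8 -0.009 -0.003 0;0 0 -4.1 -1.8 0 0 0;0 0 -4.1 -1.8 0 0 0;0 0 -4.1 -1.8 0 0 0;0 0 -4.1 -1.8 0 0 0;0 0 -4 -1.8 0 0 0;0 0 0 0 0 0 0'; python3 go.py 538.3 366.6 60 91
```

```text
time_s: 32.98
eef_pos: [0.5415, 0.375, 0.0938]
eef_rot: [0.005, 0.707, 0.004, -0.707]
wrist_force: [0.3, -0.4, -1.6]
opening: 0.634
t 32.98 pos [541.5 375.   93.8] toolx [ 0.001 -0.001 -1.   ] yaw_y -89.2 open 0.634 F [ 0.3 -0.4 -1.6] q [ 0.43  0.46  1.46 -0.    1.22  1.98]
turn [-0.004 -0.001 -0.002]
shift cm after turn [3.38 0.83 0.33]
shift cm now [3.38 0.83 0.33] dist 3.5
```

```bash
python3 -m creep '0 1 0.8 0.3 0 0 0;0 2.3 0 0 0 0 0;0 0 0 0 0 0 0'; python3 go.py 538.3 366.6 10 91;  python3 - <<'E'
from meas import *
p,d=save('side','s16'); cv2.imwrite('pics/s16b.png',cv2.resize(p[250:420,110:320],None,fx=3.4,fy=3.4,interpolation=cv2.INTER_CUBIC))
E
```

```text
time_s: 33.35
eef_pos: [0.536, 0.3629, 0.0577]
eef_rot: [-0.006, -0.706, -0.003, 0.708]
wrist_force: [-0.2, -0.4, -1.4]
opening: 0.636
t 33.35 pos [536.  362.9  57.7] toolx [-0.003 -0.004 -1.   ] yaw_y -89.3 open 0.636 F [-0.2 -0.4 -1.4] q [ 0.41  0.48  1.51 -0.    1.16  1.97]
turn [-0.005  0.003 -0.004]
shift cm after turn [ 4.77 -0.36 -0.24]
shift cm now [ 4.77 -0.38 -0.25] dist 4.8
```

View pics/s16b.png

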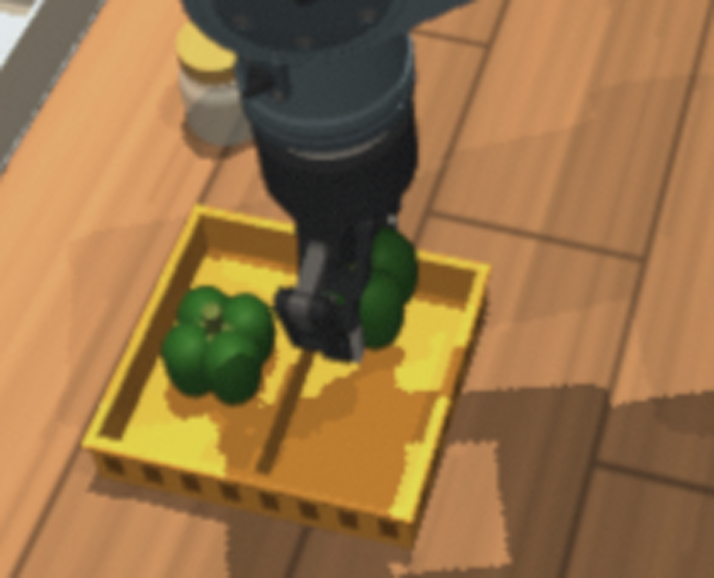

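The held pepper at (385,290) is above the near half, clear of the placed one at (220,345).

```bash
python3 -m creep '0 1.5 -0.4 -0.2 -0.005 0.003 -0.004;0 2 0 0 0 0 0;0 1.2 0 0 0 0 0;0 0 0 0 0 0 0'; python3 go.py 538.3 366.6 -29 91
```

```text
time_s: 33.9
eef_pos: [0.54, 0.3668, 0.0103]
eef_rot: [0.005, 0.708, 0.006, -0.706]
wrist_force: [0.2, -0.1, -0.6]
opening: 0.635
t 33.9 pos [540.  366.8  10.3] toolx [ 0.004  0.002 -1.   ] yaw_y -89.0 open 0.635 F [ 0.2 -0.1 -0.6] q [ 0.42  0.55  1.52 -0.    1.07  1.97]
turn [-0.001 -0.004  0.001]
shift cm after turn [3.93 0.02 0.17]
shift cm now [3.93 0.02 0.18] dist 3.9
```

```bash
python3 -m creep '0 1.6 0 0.2 0 -0.004 0;0 1.3 0 0 0 0 0;0 0.7 0 0 0 0 0;0 0 0 0 0 0 0'; python3 go.py 538.3 366.6 -29 91
```

```text
time_s: 34.4
eef_pos: [0.538, 0.3671, -0.0283]
eef_rot: [-0.005, -0.707, -0.007, 0.707]
wrist_force: [-1.3, -1.2, -0.7]
opening: 0.632
t 34.4 pos [538.  367.1 -28.3] toolx [-0.     0.002 -1.   ] yaw_y -89.0 open 0.632 F [-1.3 -1.2 -0.7] q [0.42 0.61 1.52 0.   1.01 1.97]
turn [-0.001  0.     0.002]
shift cm after turn [ 0.07  0.05 -0.03]
shift cm now [ 0.07  0.05 -0.03] dist 0.1
```

```bash
python3 -m creep '0 0.1 0 0 0 0 0;0.9 0 0 0 0 0 0;0.9 0 0 0 0 0 0;0.9 -2 0 0 0 0 0;0.9 -4 0 0 0 0 0;0.9 -4 0 0 0 0 0;1 -3 0 0 0 0 0;1 0 0 0 0 0 0'; python3 go.py 382 -235 90 75;python3 - <<'E'
from meas import *
p,d=save('side','s17'); cv2.imwrite('pics/s17b.png',cv2.resize(p[150:420,110:400],None,fx=2.2,fy=2.2,interpolation=cv2.INTER_CUBIC))
for b in blobs(p,world('side',d)): print(*b)
E
```

```text
time_s: 35.4
eef_pos: [0.5412, 0.3683, 0.1141]
eef_rot: [0.004, 0.71, 0.008, -0.704]
wrist_force: [0.2, 0.3, -0.2]
opening: 1.002
t 35.4 pos [541.2 368.3 114.1] toolx [ 0.009  0.006 -1.   ] yaw_y -89.0 open 1.002 F [ 0.2  0.3 -0.2] q [0.42 0.42 1.47 0.   1.24 1.97]
turn [ 0.279 -0.008  0.007]
shift cm after turn [ 2.41 62.4  -0.24]
shift cm now [ 1.92 60.07 16.97] dist 62.4
[319, 42, 35, 40] [ 0.4762 -0.7799] [ 484.1 -767. ] [253.4  46.4] 79.0 pca 80.7 zmax 0.09
[341, 168, 26, 20] [ 0.3646 -0.223 ] [ 363.9 -231.1] [41.5 65.1] 88.9 pca -4.5 zmax 0.043
[158, 334, 32, 35] [0.6188 0.378 ] [622.3 372.9] [52.7 53.2] 1.2 pca -0.9 zmax 0.0642
[201, 344, 33, 34] [0.5338 0.3762] [536.  370.6] [51.8 52.5] 2.0 pca 57.6 zmax 0.0647
```

View pics/s17b.png

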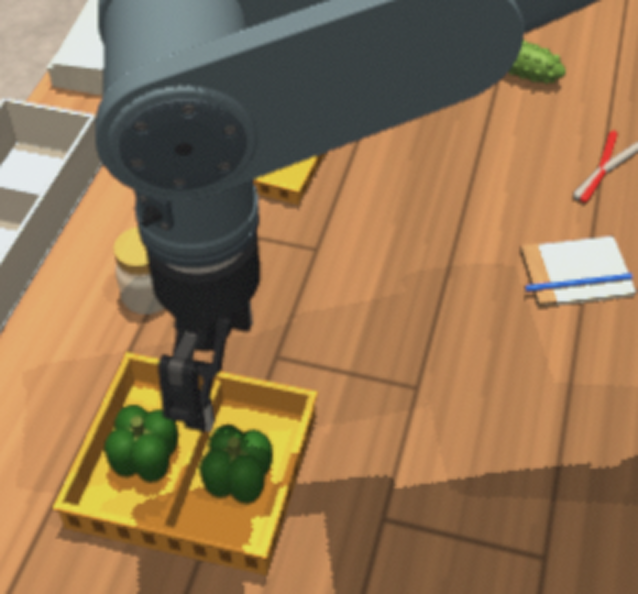

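Both peppers stand upright, one in each half, at (140,440) and (235,460). Now the gourd.

```bash
python3 -m creep '1 0 0 0 0.14 -0.008 0.007;1 0 0 0 0.135 0 0;1 0.2 5.2 0 0 0 0;1 0.2 5.2 0 0 0 0;1 0.2 5.2 0 0 0 0;1 0.2 5.2 0 0 0 0;1 0.2 5.2 0 0 0 0;1 0.2 5.2 0 0 0 0'; python3 go.py 382 -235 90 75.5
```

```text
time_s: 36.45
eef_pos: [0.4495, 0.0601, 0.0937]
eef_rot: [0.09, -0.696, 0.094, 0.706]
wrist_force: [1.1, -0.8, 0.7]
opening: 1.001
t 36.45 pos [449.5  60.1  93.7] toolx [-0.014 -0.005 -1.   ] yaw_y -105.0 open 1.001 F [ 1.1 -0.8  0.7] q [-0.12  0.04  1.98 -0.01  1.13  1.71]
turn [-0.008  0.012 -0.008]
shift cm after turn [ 0.37 30.26 -0.86]
shift cm now [ 0.6  30.25 -1.11] dist 30.3
```

```bash
python3 -m creep '1 0.2 5.2 0 0 0 0;1 0.2 5.2 0 0 0 0;1 0.2 5.2 0 0 0 0;1 0.2 5.2 0 0 0 0;1 0.2 5.2 0 0 0 0;1 0 0 0 0 0 0'; python3 go.py 382 -235 50 75.5
python3 - <<'E'
from meas import *
p,d=save('top','t18')
for b in blobs(p,world('top',d)): print(*b)
E
```

```text
time_s: 37.2
eef_pos: [0.3738, -0.1993, 0.0814]
eef_rot: [0.092, -0.694, 0.095, 0.708]
wrist_force: [0.1, 0.2, -0.3]
opening: 0.997
t 37.2 pos [ 373.8 -199.3   81.4] toolx [-0.02  -0.001 -1.   ] yaw_y -105.2 open 0.997 F [ 0.1  0.2 -0.3] q [-0.76 -0.01  2.06 -0.02  1.1   1.09]
turn [-0.013  0.019 -0.006]
shift cm after turn [ 3.14  3.25 -1.69]
shift cm now [ 3.12  3.21 -1.79] dist 4.8
[276, 168, 37, 31] [ 0.6064 -0.0344] [615.8 -22.9] [95.7 60.5] 83.7 pca -86.4 zmax 0.0264
[140, 173, 21, 19] [0.6235 0.3651] [624.2 366.8] [50.9 49.1] 89.2 pca 89.1 zmax 0.0652
[395, 175, 15, 51] [ 0.5719 -0.3155] [ 575.5 -320.6] [ 36.7 137.9] 81.2 pca -7.8 zmax 0.0382
[418, 178, 14, 50] [ 0.5642 -0.3777] [ 567.1 -380.9] [ 32.7 135.8] 84.5 pca -7.0 zmax 0.0386
[9, 181, 83, 93] [0.5049 0.5786] [476.6 593.9] [127.  255.7] 66.6 pca -11.1 zmax 0.0889
[140, 204, 21, 19] [0.539  0.3633] [540.  365.6] [51.4 48.5] 89.9 pca 87.4 zmax 0.0651
[508, 211, 47, 25] [ 0.4998 -0.6343] [ 502.8 -613.6] [57.  92.7] 3.0 pca -7.5 zmax 0.0899
```

```bash
python3 -m creep '1 1.4 3.2 -1.7 -0.013 0.019 -0.006;1 1.6 0 0 0 0 0;1 0 0 0 0 0 0'; python3 go.py 382.5 -235 10 75.5
```

```text
time_s: 37.62
eef_pos: [0.3818, -0.2286, 0.0488]
eef_rot: [0.089, -0.701, 0.086, 0.703]
wrist_force: [1.9, 1.2, -1.0]
opening: 0.998
t 37.62 pos [ 381.8 -228.6   48.8] toolx [-0.002  0.005 -1.   ] yaw_y -104.2 open 0.998 F [ 1.9  1.2 -1. ] q [-0.81  0.09  2.04  0.    1.02  1.01]
turn [0.005 0.003 0.004]
shift cm after turn [ 3.88  0.61 -0.23]
shift cm now [ 3.87  0.62 -0.24] dist 3.9
```

```bash
python3 -m creep '1 2 0.6 -0.2 0.005 0.003 0.004;1 1.9 0 0 0 0 0;1 0 0 0 0 0 0'; python3 go.py 382.5 -235 -36 75.5; python3 - <<'E'
from meas import *
p,d=save('side','s19'); cv2.imwrite('pics/s19b.png',cv2.resize(p[100:220,280:400],None,fx=4.5,fy=4.5,interpolation=cv2.INTER_CUBIC))
E
```

```text
time_s: 38.0
eef_pos: [0.3838, -0.2314, 0.01]
eef_rot: [-0.088, 0.702, -0.087, -0.702]
wrist_force: [0.3, -0.0, -1.0]
opening: 0.998
t 38.0 pos [ 383.8 -231.4   10. ] toolx [ 0.     0.001 -1.   ] yaw_y -104.2 open 0.998 F [ 0.3 -0.  -1. ] q [-0.81  0.17  2.05  0.    0.92  1.01]
turn [0.005 0.    0.001]
shift cm after turn [4.6  0.38 0.03]
shift cm now [4.6  0.39 0.03] dist 4.6
```

View pics/s19b.png

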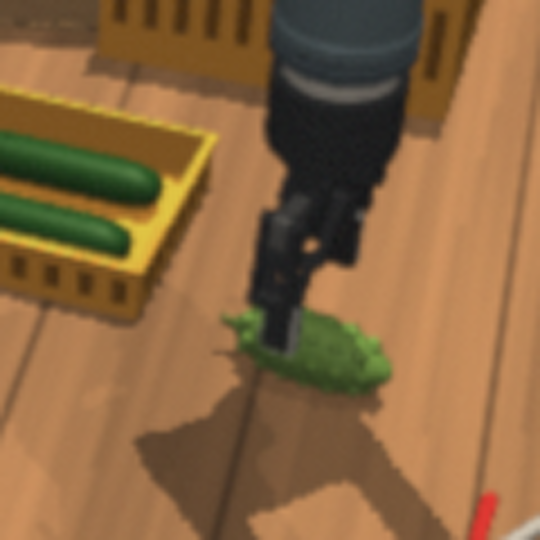

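The open fingers straddle the gourd, with the near finger at (280,330) and the gourd centred near (320,350). Lowering.

```bash
python3 -m creep '1 1.5 0.35 0 0 0 0;1 1.5 0 0 0 0 0;1 1.2 0 0 0 0 0;1 0 0 0 0 0 0'; python3 go.py 382.5 -235 -36 75.5
```

```text
time_s: 38.55
eef_pos: [0.3847, -0.2358, -0.0325]
eef_rot: [-0.086, 0.703, -0.088, -0.701]
wrist_force: [-0.1, -0.3, -0.6]
opening: 0.999
t 38.55 pos [ 384.7 -235.8  -32.5] toolx [ 0.003 -0.002 -1.   ] yaw_y -104.1 open 0.999 F [-0.1 -0.3 -0.6] q [-0.81  0.27  2.05  0.    0.82  1.  ]
turn [ 0.007 -0.003 -0.001]
shift cm after turn [ 0.35 -0.03  0.23]
shift cm now [ 0.35 -0.03  0.23] dist 0.4
```

```bash
python3 -m creep '1 0.4 0 0.2 0 -0.003 0;1 0 0 0 0 0 0;0 0 0 0 0 0 0;0 0 0 0 0 0 0;0 0 0 0 0 0 0;0 0 0 0 0 0 0;0 0 0 0 0 0 0'; python3 go.py;python3 -m creep '0 -2 0 0 0 0 0;0 -4 0 0 0 0 0;0 -4 0 0 0 0 0;0 -2 0 0 0 0 0;0 0 0 0 0 0 0';python3 go.py 653 -24.6 90 85.5; python3 - <<'E'
from meas import *
p,d=save('side','s20'); cv2.imwrite('pics/s20b.png',cv2.resize(p[100:260,180:400],None,fx=3.5,fy=3.5,interpolation=cv2.INTER_CUBIC))
W=world('top',np.load('pics/t18.npy'));baskets(cv2.imread('pics/t18.png'),W)
baskets(cv2.imread('pics/s17.png'),world('side',np.load('pics/s17.npy')))
print('-');baskets(cv2.imread('pics/side0.png'),world('side',np.load('pics/side0.npy')))
E
```

```text
time_s: 39.42
eef_pos: [0.3834, -0.2364, -0.0357]
eef_rot: [-0.086, 0.702, -0.088, -0.701]
wrist_force: [-0.2, -0.9, -0.4]
opening: 0.506
t 39.42 pos [ 383.4 -236.4  -35.7] toolx [ 0.002 -0.003 -1.   ] yaw_y -104.1 open 0.506 F [-0.2 -0.9 -0.4] q [-0.82  0.27  2.05 -0.    0.81  1.  ]
time_s: 40.05
eef_pos: [0.3814, -0.2337, 0.0855]
eef_rot: [0.087, -0.701, 0.087, 0.703]
wrist_force: [0.2, 0.9, -2.7]
opening: 0.509
t 40.05 pos [ 381.4 -233.7   85.5] toolx [-0.002  0.001 -1.   ] yaw_y -104.1 open 0.509 F [ 0.2  0.9 -2.7] q [-0.82  0.03  2.01 -0.    1.1   1.  ]
turn [-0.168  0.003  0.001]
shift cm after turn [ -0.45 -22.98 -25.44]
shift cm now [ -0.48 -26.91 -21.23] dist 34.3
B [269, 144, 51, 58] all [656.6 -25.3] [133.7 155.5] 85.4 [-0.     0.005  0.028]
B [269, 144, 51, 58] rim [653.  -24.8] [128.  148.3] 85.6 [0.02  0.026 0.03 ]
B [121, 164, 60, 70] all [586.1 376.8] [193.6 177.4] 1.2 [-0.     0.006  0.044]
B [121, 164, 60, 70] rim [582.  367.4] [183.7 158.4] 1.0 [0.021 0.039 0.046]
B [383, 164, 66, 75] all [ 575.4 -359.3] [176.  193.3] 82.8 [-0.     0.006  0.043]
B [383, 164, 66, 75
[... 566 characters left out ...]
im [532.5 339.9] [ 90.2 106.6] 3.3 [0.022 0.039 0.051]
-
B [249, 28, 155, 65] all [  696.1 -1265.9] [ 811.1 1221. ] 4.1 [-0.352  0.002  0.036]
B [249, 28, 155, 65] rim [ 469.4 -806.2] [332.4  87.1] 41.6 [0.019 0.038 0.056]
B [251, 117, 77, 44] all [ 576.7 -378.4] [222.9 205.8] 82.5 [-0.002  0.003  0.041]
B [251, 117, 77, 44] rim [ 569.7 -348.2] [165.  184.1] 82.5 [0.026 0.038 0.042]
B [190, 190, 74, 47] all [649.7 -38.6] [157.1 149.6] 85.0 [-0.001  0.003  0.027]
B [190, 190, 74, 47] rim [650.8 -25.7] [131.1 149.7] 84.7 [0.02  0.024 0.028]
B [134, 310, 120, 93] all [584.3 354.9] [193.  184.5] 1.4 [0.    0.004 0.041]
B [134, 310, 120, 93] rim [578.9 367.2] [183.4 159. ] 1.0 [0.025 0.039 0.042]
```

View pics/s20b.png

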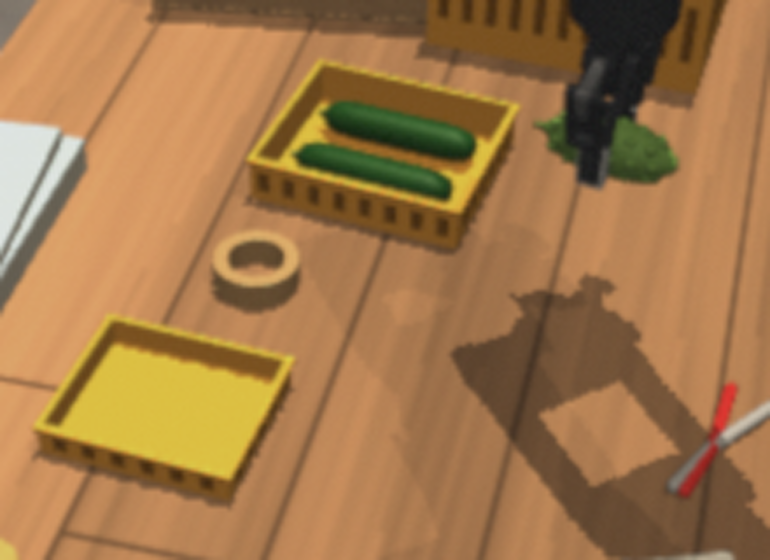

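The gourd is held level at (610,145), opening 0.51, casting a clear shadow. Both cameras put the small basket at about (652,-25), turned −4.6°. Carrying it over.

```bash
python3 -m creep '0 0 0 0 -0.085 0 0;0 0 0 0 -0.083 0 0;0 0 -3.3 -3.6 0 0 0;0 0 -3.3 -3.6 0 0 0;0 0 -3.3 -3.6 0 0 0;0 0 -3.3 -3.6 0 0 0;0 0 -3.3 -3.6 0 0 0;0 0 -3.3 -3.6 0 0 0;0 0 -3 -3.5 0 0 0;0 0 0 0 0 0 0'; python3 go.py 652 -25 30 85.4
```

```text
time_s: 41.35
eef_pos: [0.6451, -0.0133, 0.0608]
eef_rot: [0.033, -0.696, 0.022, 0.717]
wrist_force: [-0.4, -0.4, -2.7]
opening: 0.505
t 41.35 pos [645.1 -13.3  60.8] toolx [-0.03   0.015 -0.999] yaw_y -94.5 open 0.505 F [-0.4 -0.4 -2.7] q [-0.21  0.49  1.49  0.01  1.19  1.44]
turn [0.002 0.031 0.013]
shift cm after turn [ 3.08  1.11 -0.78]
shift cm now [ 3.04  1.15 -0.88] dist 3.4
```

```bash
python3 -m creep '0 1 1.1 -0.8 0 0.031 0.013;0 1.5 0 0 0 0 0;0 0 0 0 0 0 0'; python3 go.py 652 -25 0 85.4;  python3 - <<'E'
from meas import *
p,d=save('side','s21'); cv2.imwrite('pics/s21b.png',cv2.resize(p[150:270,160:300],None,fx=4.5,fy=4.5,interpolation=cv2.INTER_CUBIC))
E
```

```text
time_s: 41.72
eef_pos: [0.6468, -0.0242, 0.028]
eef_rot: [0.028, -0.703, 0.027, 0.71]
wrist_force: [-0.3, 0.3, -1.4]
opening: 0.504
t 41.73 pos [646.8 -24.2  28. ] toolx [-0.011  0.002 -1.   ] yaw_y -94.4 open 0.504 F [-0.3  0.3 -1.4] q [-0.22  0.53  1.51 -0.    1.11  1.43]
turn [0.003 0.011 0.001]
shift cm after turn [ 2.8   0.04 -0.52]
shift cm now [ 2.79  0.05 -0.55] dist 2.8
```

View pics/s21b.png

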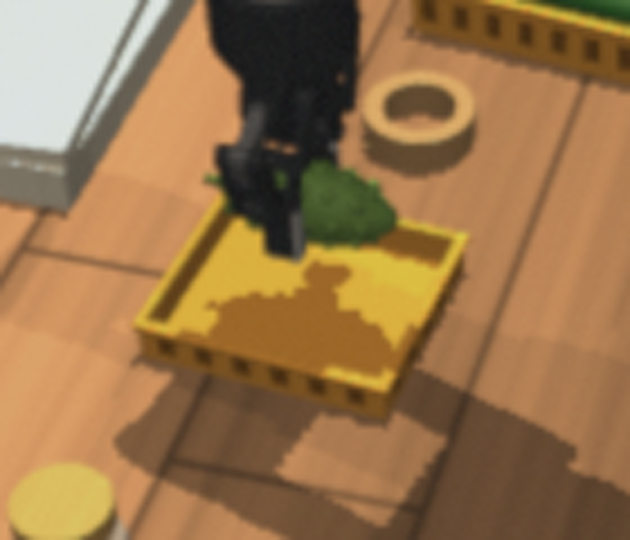

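The gourd hangs level at (320,205), about 60 mm up and centred over the small basket. Lowering.

```bash
python3 -m creep '0 1.4 0 -0.5 0 0.011 0;0 1.4 0 0 0 0 0;0 1 0 0 0 0 0;0 0 0 0 0 0 0'; python3 go.py 652 -25 -31 85.4
```

```text
time_s: 42.28
eef_pos: [0.6528, -0.0251, -0.0114]
eef_rot: [-0.028, 0.708, -0.027, -0.706]
wrist_force: [-0.3, 0.5, -2.1]
opening: 0.504
t 42.27 pos [652.8 -25.1 -11.4] toolx [ 0.003  0.001 -1.   ] yaw_y -94.5 open 0.504 F [-0.3  0.5 -2.1] q [-0.22  0.58  1.52  0.    1.04  1.43]
turn [ 0.002 -0.003  0.001]
shift cm after turn [ 1.96 -0.    0.08]
shift cm now [ 1.96 -0.    0.08] dist 2.0
```

```bash
python3 -m creep '0 1.2 0 0.1 0 0 0;0 0.7 0 0 0 0 0;0 0 0 0 0 0 0'; python3 go.py 652 -25 -31.5 85.4
```

```text
time_s: 42.65
eef_pos: [0.6522, -0.025, -0.0313]
eef_rot: [-0.028, 0.708, -0.027, -0.705]
wrist_force: [-0.1, 1.1, -2.4]
opening: 0.504
t 42.65 pos [652.2 -25.  -31.3] toolx [ 0.004  0.001 -1.   ] yaw_y -94.5 open 0.504 F [-0.1  1.1 -2.4] q [-0.22  0.61  1.52  0.    1.    1.43]
turn [ 0.002 -0.004  0.001]
shift cm after turn [0.02 0.   0.02]
shift cm now [0.02 0.   0.02] dist 0.0
```

```bash
python3 -m creep '0 0.1 0 0 0 0 0;0 0 0 0 0 0 0;0.65 0 0 0 0 0 0;0.65 0 0 0 0 0 0;0.65 -2 0 0 0 0 0;0.65 -4 0 0 0 0 0;0.8 -4 0 0 0 0 0;1 -4 0 0 0 0 0;1 0 0 0 0 0 0'; python3 go.py 400 -350 130;python3 - <<'E'
from meas import *
p,d=save('side','s22'); cv2.imwrite('pics/s22b.png',cv2.resize(p[100:300,130:370],None,fx=3,fy=3,interpolation=cv2.INTER_CUBIC))
for b in blobs(p,world('side',d)): print(*b)
E
```

```text
time_s: 43.78
eef_pos: [0.6549, -0.0257, 0.1211]
eef_rot: [-0.027, 0.711, -0.028, -0.702]
wrist_force: [-0.1, -0.3, 0.0]
opening: 1.001
t 43.77 pos [654.9 -25.7 121.1] toolx [ 0.013 -0.001 -1.   ] yaw_y -94.5 open 1.001 F [-0.1 -0.3  0. ] q [-0.22  0.41  1.47  0.    1.25  1.43]
shift cm now [-1.17 34.32 22.87] dist 41.3
[354, 41, 30, 45] [ 0.3874 -0.7175] [ 394.2 -751.7] [274.1  55.5] 88.7 pca 83.1 zmax 0.0899
[319, 42, 35, 41] [ 0.4784 -0.7389] [ 494.2 -763.7] [262.5  56.4] 85.6 pca 85.2 zmax 0.0898
[273, 129, 43, 16] [ 0.5607 -0.3719] [ 563.5 -376.3] [ 56.  126.9] 66.3 pca -7.2 zmax 0.036
[265, 141, 44, 16] [ 0.5671 -0.3101] [ 570.5 -314.1] [ 30.9 132.3] 84.7 pca -7.1 zmax 0.0362
[208, 202, 39, 20] [ 0.6447 -0.0139] [648.  -19.5] [ 40.4 101.2] 85.5 pca -1.9 zmax 0.0475
[158, 334, 33, 35] [0.6186 0.3774] [622.3 372.1] [52.2 52.9] 2.7 pca 65.6 zmax 0.0638
[201, 343, 32, 35] [0.5342 0.3758] [536.6 370.3] [52.8 54.7] 3.2 pca 73.8 zmax 0.0646
```

View pics/s22b.png

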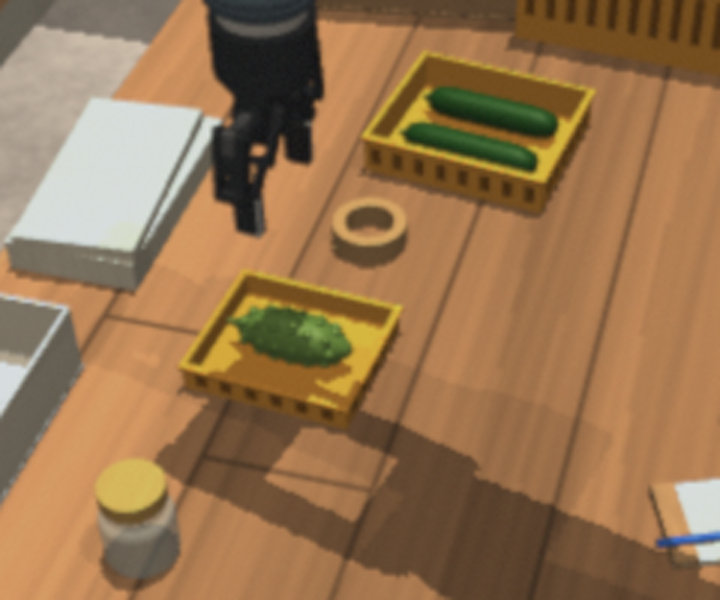

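The gourd lies flat in the small basket at (290,335), the jar stands at (137,520), and the cucumbers are unchanged. I'll back the arm off for one last look from above.

```bash
python3 -m creep '1 -0.2 2.5 5 0 0 0;1 -0.2 2.5 5 0 0 0;1 -0.2 2.5 5 0 0 0;1 -0.2 2.5 5 0 0 0;1 0 0 0 0 0 0;1 0 0 0 0 0 0'; python3 - <<'E'
from meas import *
p,d=save('top','t23');W=world('top',d)
cv2.imwrite('pics/t23b.png',cv2.resize(p[120:320,100:470],None,fx=2.16,fy=2.16,interpolation=cv2.INTER_CUBIC))
for b in blobs(p,W): print(*b)
j=W[145:168,199:227].reshape(-1,3);j=j[(j[:,2]>.065)&(j[:,2]<.1)];print('jar',j.mean(0),len(j))
E
```

```text
time_s: 44.58
eef_pos: [0.4366, -0.1097, 0.1203]
eef_rot: [-0.028, 0.707, -0.027, -0.706]
wrist_force: [0.2, 0.1, 0.2]
opening: 1.001
[287, 151, 18, 44] [ 0.6502 -0.0246] [656.  -24.4] [107.3  43.9] 3.7 pca -4.2 zmax 0.0499
[140, 173, 21, 19] [0.6235 0.3651] [624.2 367.2] [51.6 49. ] 89.6 pca 86.9 zmax 0.0654
[395, 175, 15, 51] [ 0.5716 -0.3154] [ 575.4 -320.1] [ 36.8 137.6] 81.7 pca -7.8 zmax 0.0385
[418, 178, 14, 51] [ 0.5643 -0.3778] [ 567.2 -380.7] [ 32.  135.8] 81.0 pca -7.0 zmax 0.0386
[9, 181, 83, 93] [0.5047 0.5789] [476.1 594.3] [126.5 256.4] 66.3 pca -11.2 zmax 0.0887
[140, 204, 21, 20] [0.539  0.3633] [539.5 365.7] [50.5 50.6] 2.8 pca 89.8 zmax 0.0648
[508, 211, 47, 25] [ 0.5006 -0.6331] [ 496.8 -616.1] [56.8 95. ] 14.4 pca -26.8 zmax 0.0898
jar [0.69486789 0.19501737 0.07493251] 283
```

View pics/t23b.png

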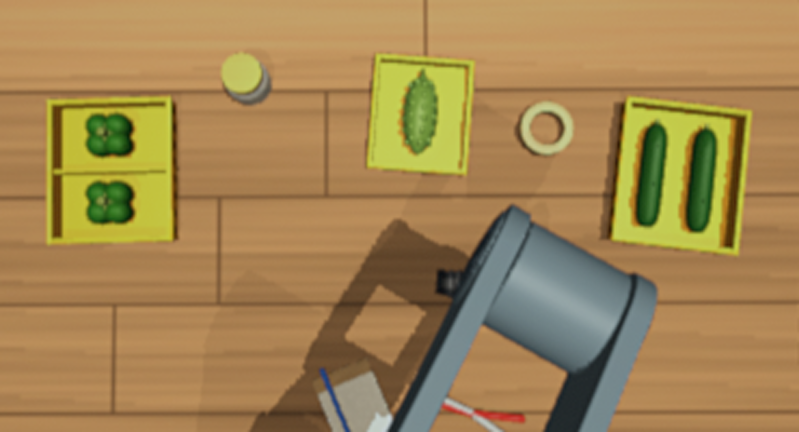

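The view from above shows everything in place: peppers at (110,134) and (110,202), one per half, the gourd at (420,112), and the cucumbers at (650,175) and (702,180). The jar at (243,75) hasn't moved, to within 0.2 mm, and the gripper touches nothing. Handing in.

```bash
python3 -c "
from bench import ctrl
print(ctrl.hand_in())"
```

```text
the job is handed in; nothing more can be done
None
```

The bench is cleared and the job was handed in at about 44.6 s of the 128 s allowed. Everything was done in the order asked: cucumbers, then peppers, then gourd.

**Last checks (top and side cameras):**
- **Cucumbers:** both lie flat and parallel on the floor of the open basket, about 60 mm apart between centres.
- **Peppers:** both stand upright in the divided basket, one in each half.
- **Gourd:** it lies flat in the middle of the small basket.
- **Jar:** it stands where it was, within 0.2 mm of its first measured position.
- **Arm:** it is clear of everything. The wrist force readings I saw stayed within a few newtons.

**What went wrong or disagreed:** the reported TCP height reads about 41 mm below where the fingertips really are, as measured in the side camera's depth image. Because of that, my first two tries at the first cucumber closed in the air above it without moving it. I corrected for the offset after that, and every later grasp held first time. The two cameras differed by up to 4 mm on positions, so I averaged them where it mattered.

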